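# Lay the refilled cassette dispenser down in its dock

## Task

The white test-cassette dispenser has just been refilled and still stands on end in its metal dock. Without gripping or lifting it, hook your fingertips in its open top, tip it over towards the open front of the dock and let it down gently by hand all the way onto its side (never let it drop), then push it back lightly along the dock until its closed foot end sits fully home against the rubber backstop. Do not disturb the cups and the timer round the dock.

Things in the scene. Friction and masses are not known exactly. Their poses are not given: they have to be found in the camera images.
- dispenser: tall loose white plastic box, open at the top, blue band on its broad faces; 60 (x) x 107 (y) x 170 (z) mm, walls 3.5 mm, 0.34 kg (+-20%), its centre of mass 60-75 mm up. Packed cassettes fill its lower 104 mm and do not move. Origin: centre of its underside (foot); z: foot to mouth; x: towards the backstop as it stands. Laid as wanted, x is up and z points out of the dock's front
- dispenser_mouth (a point): centre of the dispenser's open mouth, level with the rim, 170 mm from the foot; behind it is an empty cavity 53 (x) x 100 (y) mm, 66 mm deep; axes as the dispenser's
- dispenser_toe (a point): middle of the dispenser's bottom edge towards the dock's open front: the edge about which it tips (30 mm before its origin); axes as the dispenser's
- dock: grey metal tray 214 mm long on 6 mm feet, open at front and top: floor 3 mm thick (top 9 mm above the table), rails reaching 29 mm, 115 mm apart inside (4 mm play each side of the dispenser), backstop reaching 57 mm faced with black rubber. Origin: below its middle, on the table; x along it to the backstop (roughly to the robot's right), z up. A dispenser just laid down overhangs its front
- dock_stop (a point): middle of the foot of the backstop's rubber face, at the top of the dock's floor (9 mm above the table), 100 mm from the dock's origin; axes as the dock's. The standing dispenser is 4 to 22 mm from this face
- cup_1: bystander: closed clear specimen cup with a yellow lid, 68 x 68 x 62 mm, beside or behind the dock; origin at the centre of its underside
- cup_2: bystander: another closed specimen cup with a yellow lid, 68 x 68 x 62 mm, beside or behind the dock; origin at the centre of its underside
- timer: bystander: light grey count-down timer, 66 x 66 x 18 mm, beside the dock; origin at the centre of its underside
There are look-alikes about, which are no part of the job. Leave any purple look-alike of the dispenser alone.

How it is judged:
At the end, for the whole second after the job is handed in: The dispenser lies flat on its side on the dock's floor (within 0.05 rad), mouth towards the dock's open front, square in the dock (within 0.06 rad) between the rails, with its foot no more than 5 mm from the rubber backstop, and at rest (angle between dispenser's own x axis and vertical below 0.05 rad and angle between the z axis of dispenser and the x axis of dock, either way round below 0.06 rad and x of dispenser_mouth in the frame of dock_stop below -0.16 m and x of dispenser in the frame of dock_stop above -0.005 m and y of dispenser in the frame of dock_stop between -0.008 and 0.008 m and z of dispenser in the frame of dock_stop below 0.036 m and linear speed of dispenser below 0.02 m/s); the robot touches nothing.
It fails at once if the dispenser was dropped or flung (it turned faster than 3 rad/s; a rim let go more than about 12 mm above its rest does so) (angular speed of dispenser above 3 rad/s).
It fails at once if the dispenser was lifted (the bottom edge about which it tips rose more than 20 mm above the dock's floor) (height (world z) of dispenser_toe above 0.029 m).
It fails at once if the dispenser was gripped or rammed (over 32 N between the fingers and it) (contact force between the fingers and dispenser above 32 N).
It fails at once if a cup or the timer was moved more than 15 mm or a cup tipped (distance of any of cup_1, cup_2, timer from where it was at the start of the episode above 0.015 m or angle between any of cup_1, cup_2's own z axis and vertical above 0.4 rad).
It also fails if it takes over 58 s, if anything falls off the work surface, if the arm or the gripper's body presses on something with over 40 N, if the wrist force passes 120 N, or if a joint passes its speed limit or range.

## Robot

A 7-joint arm with a two-finger parallel gripper is mounted at the origin on the work surface; the furniture and walls round the work are solid. World frame = base frame: x ahead of the robot, y to its left, z up, the work surface at z = 0. Lengths are in m, angles in rad, forces in N, time in s.
With the tool pointing down it reaches from about 0.4 to 0.85 m from the base axis. Payload 4.5 kg.
Tool frame: the origin (TCP) lies on the mounting face of the last link; the fingertips stand 166 mm ahead of it and the grasp point (between the pads) lies 147 mm ahead of it; y points along the fingers, z is the direction in which the jaws open and shut, and the axes are right-handed (so a half turn about y gives the same grasp; the last joint's range is limited). The gripper opens to 88 mm and grips with 3 to 60 N. Pads are 18 mm wide; open, the fingers measure 123 mm over their backs; the gripper's body (75 mm by 187 mm) begins 45 mm behind the grasp point.
Start: joints at [-1.165, 0.689, -0.195, 1.565, 0.157, 0.902, -0.215], TCP at [0.227, 0.582, 0.405] pointing down, gripper open.
Joint ranges: [-3.01, 3.01], [-0.46, 2.08], [-1.47, 1.51], [0.13, 2.56], [-1, 4.14], [0.04, 2.09], [-2.66, 2.66]. Speed limits (rad/s): [2.57, 2.57, 3.14, 3.14, 3.14, 3.14, 3.14].

## Interface

Orientations are given as a unit quaternion [x, y, z, w].
In Python, from plant import r gives the robot as it stands.
- The arm moves only by the tool arm_command, never from a script. Its argument "deltas" is a list of rows, each an object of numbers: "dx", "dy", "dz": the shift along the tool's x, y, z each as a share of 1000 mm, from -1 to 1; "wx", "wy", "wz": the turn, a rotation vector about the tool's x, y, z each as a share of 45 degrees, from -1 to 1. In form: [{"dx": .., "dy": .., "dz": .., "wx": .., "wy": .., "wz": ..}, ...]. A call has exactly 5 rows; each row is the pose to reach, as a shift and turn from the pose commanded when the call began, along the tool's axes at that moment; what a row does not reach only later rows make up. A row lasts 1/10 s, in which the tool goes at most 50 mm and 8.59 degrees, less where a joint would pass 70% of its speed; a pose out of reach is approached as far as the arm can. A call with a number of a shift or a turn outside -1 to 1 is refused whole. A call with a gripper value outside its range is refused whole. "claw" is the opening, from -1 (shut) to 1 (fully open), set as the call begins (left out, the last holds). The fingers move at their own pace and stop on an object; "grip_force" is the grip in N (left out, the last holds). Time passes only in rows, so rows that repeat a pose let the fingers close, or fill a call up. It gives the time, the measured TCP pose, the force and the opening at its end, in the units of the state.
- r.get_state(): the state, without advancing time (a new reading comes with each control period).
- r.snapshot(name): name is "scene" or "top" or "wrist"; returns the picture (384x512x3 uint8, red, green, blue); there is no depth.
- r.get_calibration(name): a dict with "vertical_fov" (degrees; the focal length in pixels is half the picture's height over the tangent of half this angle, whatever the lens; pixels are square), "cx", "cy" (the principal point, pixels), "k1" (the pictures are not rectified: a ray, as slopes to the right and down, at radius r is drawn at 1 + k1 r^2 times it, then the intrinsics apply), "R" (3x3) and "t" (3): a world point X has camera coordinates R X + t. Camera axes: x right, y down, z forward; pixel columns grow to the right and rows downward; lengths in m; the calibration is good to about 2 mm. A picture is of the moment at which its call begins: read the wrist's pose just before it. get_calibration takes no time and is no camera call; for the wrist camera it gives the pose at the moment of the call.
- r.finish_job(): hands the job in, once; it reports no verdict.
The state is a dict: "clock": time; "q": joint angles; "qd": joint speeds; "joint_torque": joint torques, N m; "tool_pos": TCP position; "eef_rot": TCP orientation; "contact_force": force on the tool from outside, world axes, zero at the start; "moment": the same for the moment, N m; "opening": opening from 0.0 (shut) to 1.0 (fully open).
Only numpy, scipy, OpenCV 4.12 (cv2) and the standard library are available. Lean on these libraries where they do the work, as an engineer would, in place of code of your own. Each camera call takes 0.05 s, during which the arm holds its last target.

## Working session

There is one attempt and no reset: what is moved stays moved. The work goes in short steps, Python scripts to look and compute and a tool call to move; the robot and the scene stay as the last step left them, time stands still between calls to the robot, and variables do not carry over. Pictures are saved under pics/ and viewed, and the job is handed in when it is done.

Besides the shell and the picture viewer there is one more tool, called after "Emit:" by a JSON object that holds its "name" and its "arguments". arm_command: Moves the arm, as the interface text tells. Shift numbers are shares of 1000 mm and turn numbers shares of 45 degrees, none past 1 either way. Its arguments: {"type":"object","properties":{"deltas":{"type":"array","items":{"type":"object","properties":{"dx":{"type":"number","minimum":-1,"maximum":1},"dy":{"type":"number","minimum":-1,"maximum":1},"dz":{"type":"number","minimum":-1,"maximum":1},"wx":{"type":"number","minimum":-1,"maximum":1},"wy":{"type":"number","minimum":-1,"maximum":1},"wz":{"type":"number","minimum":-1,"maximum":1}}}},"claw":{"type":"number"},"grip_force":{"type":"number"}},"required":["deltas"]}

```bash
ls; mkdir -p pics
python3 - <<'E'
from plant import r
import cv2
print(r.get_state())
for n in("scene","top","wrist"):
    print(n,r.get_calibration(n))
    cv2.imwrite(f"pics/{n}0.png",cv2.cvtColor(r.snapshot(n),cv2.COLOR_RGB2BGR))
E
```

```text
pics
{'clock': 0.0, 'q': array([-1.16520397,  0.68997592, -0.19453393,  1.56633127,  0.15728548,
        0.9024914 , -0.21511493]), 'qd': array([-4.94237376e-04,  6.86166341e-04, -1.07959065e-03, -1.53912967e-04,
        1.49518369e-03,  6.91691130e-05,  3.84153509e-04]), 'joint_torque': array([-4.13747111e-04, -5.27543306e+01, -1.26710404e+00, -1.53421962e+01,
       -5.26980520e-02,  6.50163798e-03,  1.79355975e-04]), 'tool_pos': array([0.22695121, 0.58198982, 0.40391869]), 'eef_rot': array([ 0.69556511, -0.13074787,  0.13058573, -0.69429211]), 'contact_force': array([-0.12969441,  0.4667666 ,  0.1252477 ]), 'moment': array([-0.01292184, -0.02933632,  0.00432272]), 'opening': 0.9980506141365745}
scene {'vertical_fov': 44.82467006710229, 'cx': 248.6125034436552, 'cy': 191.546753008953, 'k1': -0.03531724104731469, 'R': array([[-0.18537187,  0.98265043, -0.00594998],
       [ 0.63909717,  0.11595849, -0.76033442],
       [-0.746453  , -0.14474723, -0.64950455]]), 't': array([ 0.16677978, -0.19160351,  1.43612121])}
top {'vertical_fov': 44.139533425462716, 'cx': 257.19912486440387, 'cy': 198.75870924982792, 'k1': -0.17775253753179093, 'R': array([[ 0.02618025, -0.99964525, -0.00489577],
       [-0.99130463, -0.02532941, -0.1291261 ],
       [ 0.12895629,  0.00823376, -0.9916161 ]]), 't': array([-0.10879117,  0.48750947,  1.0268614 ])}
wrist {'vertical_fov': 71.99546856770839, 'cx': 259.0200766780891, 'cy': 187.69148732013437, 'k1': -0.030621774314701183, 'R': array([[ 0.36250315,  0.93198189, -0.00110503],
       [ 0.90133007, -0.35027876,  0.25477224],
       [ 0.23705605, -0.09335173, -0.96700046]]), 't': array([-0.62417157, -0.03723304,  0.38886689])}
```

View pics/scene0.png

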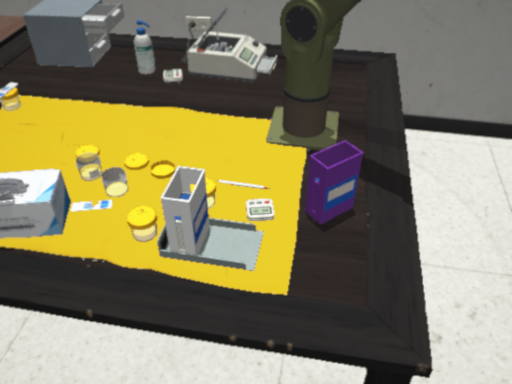

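View pics/top0.png

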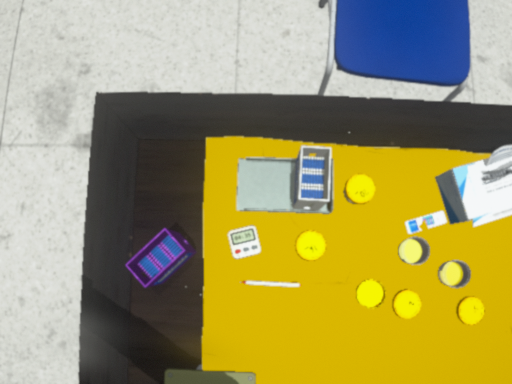

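View pics/wrist0.png

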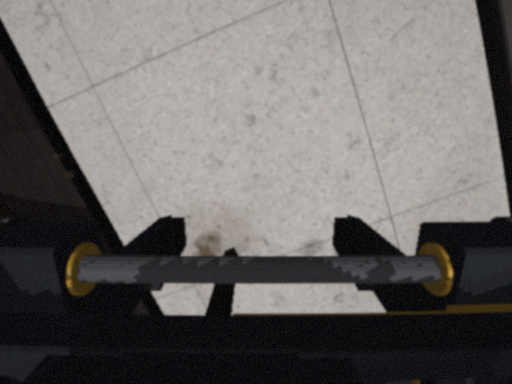

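The top view shows the candidates. The white dispenser has its mouth at about (315,175) and stands at the right end of the grey dock, whose centre is about (283,184). The purple look-alike is at (158,257). The cups by the dock are at (360,188) and (311,245), and the timer is at (243,240). By description I choose the white box, and I'll check it in a close crop.

Run:
```python
import cv2
a=cv2.imread("pics/top0.png")[130:270,220:390]
cv2.imwrite("pics/topc.png",cv2.resize(a,None,fx=4.5,fy=4.2,interpolation=cv2.INTER_CUBIC))
a=cv2.imread("pics/scene0.png")[155:285,110:290]
cv2.imwrite("pics/scenec.png",cv2.resize(a,None,fx=4.4,fy=4.4,interpolation=cv2.INTER_CUBIC))
```

```text
(no output)
```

View pics/topc.png

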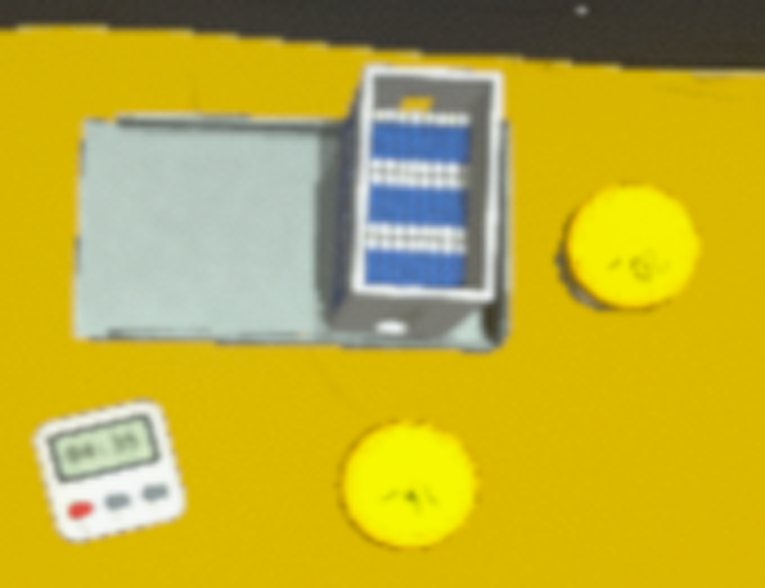

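View pics/scenec.png

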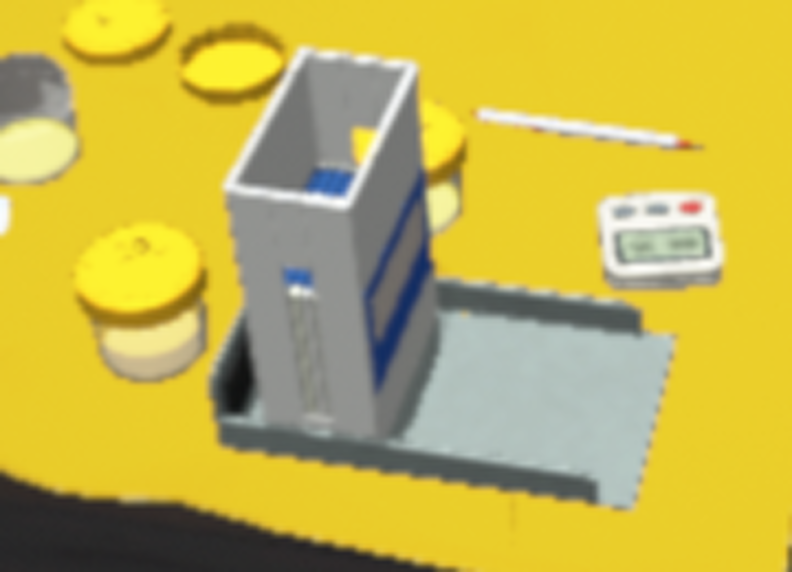

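```bash
cat > h.py <<'E'
import numpy as np,cv2
from plant import r
def ray(n,uv,cal=None):
    c=cal or r.get_calibration(n); f=192/np.tan(np.radians(c["vertical_fov"])/2)
    K=np.array([[f,0,c["cx"]],[0,f,c["cy"]],[0,0,1.]])
    p=cv2.undistortPoints(np.array(uv,float).reshape(-1,1,2),K,np.array([c["k1"],0,0,0.])).reshape(-1,2)
    d=np.c_[p,np.ones(len(p))]@c["R"]; return -c["R"].T@c["t"],d
def plane(n,uv,z,cal=None):
    o,d=ray(n,uv,cal); return o+d*((z-o[2])/d[:,2])[:,None]
def proj(n,X,cal=None):
    c=cal or r.get_calibration(n); f=192/np.tan(np.radians(c["vertical_fov"])/2)
    P=np.atleast_2d(X)@c["R"].T+c["t"]; s=P[:,:2]/P[:,2:]
    s=s*(1+c["k1"]*(s**2).sum(1))[:,None]; return s*f+[c["cx"],c["cy"]]
E
python3 - <<'E'
from h import *
np.set_printoptions(precision=4,suppress=True)
T=lambda a:(np.array(a)+.5)/[4.5,4.2]-.5+[220,130]
S=lambda a:(np.array(a)+.5)/4.4-.5+[110,155]
rim=plane("top",T([(365,66),(503,73),(497,300),(352,294)]),.179); print(rim,rim.mean(0))
rs=plane("scene",S([(302,48),(418,62),(352,208),(228,188)]),.179); print(rs,rs.mean(0))
for R in(rim,rs):
    print([np.linalg.norm(R[i]-R[i-1]) for i in range(4)])
print("dock front top",plane("top",T([(84,120),(73,338)]),.009))
print("dock front scene",plane("scene",S([(676,336),(630,508)]),.009))
print("rail tops scene", plane("scene",S([(640,308),(598,482)]),.029))
print("back corner scene low", plane("scene",S([(220,440)]),.006), plane("scene",S([(212,378)]),.057))
print("back top",plane("top",T([(510,118),(505,350)]),.057))
print("cups",plane("top",T([(633,246),(410,485)]),.062),"timer",plane("top",T([(110,470)]),.018))
E
```

```text
[[ 0.5784 -0.1797  0.179 ]
 [ 0.5769 -0.24    0.179 ]
 [ 0.4701 -0.2377  0.179 ]
 [ 0.4713 -0.1755  0.179 ]] [ 0.5242 -0.2082  0.179 ]
[[ 0.4674 -0.2352  0.179 ]
 [ 0.4682 -0.1761  0.179 ]
 [ 0.5769 -0.1779  0.179 ]
 [ 0.5738 -0.2371  0.179 ]] [ 0.5216 -0.2066  0.179 ]
[np.float64(0.1072429480196812), np.float64(0.06034303456394284), np.float64(0.10683372220070257), np.float64(0.06228577890256075)]
[np.float64(0.10639347267612263), np.float64(0.05905195619055504), np.float64(0.10863732608709482), np.float64(0.05923246577220501)]
dock front top [[ 0.5865 -0.0498  0.009 ]
 [ 0.4658 -0.048   0.009 ]]
dock front scene [[ 0.4637 -0.0473  0.009 ]
 [ 0.5842 -0.0503  0.009 ]]
rail tops scene [[ 0.4663 -0.0664  0.029 ]
 [ 0.5875 -0.0654  0.029 ]]
back corner scene low [[ 0.5758 -0.2639  0.006 ]] [[ 0.5802 -0.2595  0.057 ]]
back top [[ 0.5828 -0.2618  0.057 ]
 [ 0.4598 -0.2598  0.057 ]]
cups [[ 0.5153 -0.3217  0.062 ]
 [ 0.3887 -0.214   0.062 ]] timer [[ 0.3946 -0.0691  0.018 ]]
```

```bash
cat >> h.py <<'E'
from scipy.spatial.transform import Rotation as Ro
np.set_printoptions(precision=4,suppress=True)
YAW=0.016   # dock x dir = (-YAW,-1); forward dir w = (YAW,1)
FW=np.array([np.sin(YAW),np.cos(YAW),0.]); AC=np.array([np.cos(YAW),-np.sin(YAW),0.])
Z=np.array([0,0,1.])
def toolR(tau,sgn):   # tilt tau deg; pointing d
    t=np.radians(tau); d=-np.sin(t)*FW-np.cos(t)*Z
    z=sgn*AC; x=np.cross(d,z); return np.c_[x,d,z]
def rel(p,Rt,p0=None,R0=None):
    if p0 is None:
        s=r.get_state(); p0=s["tool_pos"]; R0=Ro.from_quat(s["eef_rot"]).as_matrix()
    sh=R0.T@(p-p0); rv=np.degrees(Ro.from_matrix(R0.T@Rt).as_rotvec())/45
    return np.r_[sh,rv]
E
python3 - <<'E'
from h import *
s=r.get_state();R0=Ro.from_quat(s["eef_rot"]).as_matrix();print(R0)
c=r.get_calibration("wrist");cc=-c["R"].T@c["t"];print("cam in tool",R0.T@(cc-s["tool_pos"]),"cam axis",R0.T@c["R"][2])
for sg in(1,-1):
    print(sg,rel(np.array([.5235,-.15,.42]),toolR(0,sg)))
E
```

```text
[[ 0.9317 -0.0004  0.3632]
 [-0.3632 -0.0013  0.9317]
 [ 0.0001 -1.     -0.0013]]
cam in tool [-0.0636  0.0192 -0.0001] cam axis [0.2547 0.967  0.0007]
1 [ 0.5422 -0.0151 -0.5744  0.0014  1.5471  0.0011]
-1 [ 0.5422 -0.0151 -0.5744  0.0013 -2.4529 -0.0016]
```

Emit:
{"name": "arm_command", "arguments": {"deltas": [{"dx": 0.035, "dy": -0.006, "dz": -0.035, "wy": 0.16}, {"dx": 0.07, "dy": -0.012, "dz": -0.07, "wy": 0.32}, {"dx": 0.105, "dy": -0.018, "dz": -0.105, "wy": 0.48}, {"dx": 0.14, "dy": -0.024, "dz": -0.14, "wy": 0.64}, {"dx": 0.175, "dy": -0.03, "dz": -0.175, "wy": 0.8}], "claw": -0.1, "grip_force": 20}}

```text
invalid input at $.deltas[0]: expected keys dx, dy, dz, wx, wy, wz
```

Run:
```python
from h import *
s=r.get_state();print(s["q"],s["tool_pos"],s["opening"],rel(np.array([.5235,-.15,.43]),toolR(0,1)))
```

```text
[-1.1652  0.6898 -0.1945  1.5661  0.1573  0.9025 -0.2151] [0.227  0.5821 0.4041] 1.0059666438240324 [ 0.5422 -0.0251 -0.5744  0.0014  1.5471  0.0011]
```

Emit:
{"name": "arm_command", "arguments": {"deltas": [{"dx": 0.035, "dy": -0.006, "dz": -0.035, "wx": 0, "wy": 0.16, "wz": 0}, {"dx": 0.07, "dy": -0.012, "dz": -0.07, "wx": 0, "wy": 0.32, "wz": 0}, {"dx": 0.105, "dy": -0.018, "dz": -0.105, "wx": 0, "wy": 0.48, "wz": 0}, {"dx": 0.14, "dy": -0.024, "dz": -0.14, "wx": 0, "wy": 0.64, "wz": 0}, {"dx": 0.175, "dy": -0.03, "dz": -0.175, "wx": 0, "wy": 0.8, "wz": 0}], "claw": -0.1, "grip_force": 20}}

```text
clock: 0.65
tool_pos: [0.3269, 0.3537, 0.4349]
eef_rot: [0.62, -0.341, 0.341, -0.62]
contact_force: [0.6, -0.9, 0.1]
opening: 0.57
```

Run:
```python
from h import *
s=r.get_state();print(s["clock"],s["q"],s["tool_pos"],s["opening"],rel(np.array([.5235,-.15,.43]),toolR(0,1)))
```

```text
0.65 [-0.8927  0.4589 -0.0416  1.9516  0.0277  0.7317 -0.3849] [0.3269 0.3537 0.4349] 0.5704828124640354 [ 0.5306  0.0049 -0.1041 -0.      0.7407  0.0001]
```

Emit:
{"name": "arm_command", "arguments": {"deltas": [{"dx": 0.047, "dy": 0, "dz": -0.01, "wx": 0, "wy": 0.15, "wz": 0}, {"dx": 0.094, "dy": 0, "dz": -0.02, "wx": 0, "wy": 0.3, "wz": 0}, {"dx": 0.141, "dy": 0, "dz": -0.03, "wx": 0, "wy": 0.45, "wz": 0}, {"dx": 0.188, "dy": 0, "dz": -0.04, "wx": 0, "wy": 0.6, "wz": 0}, {"dx": 0.235, "dy": 0, "dz": -0.05, "wx": 0, "wy": 0.74, "wz": 0}]}}

```text
clock: 1.15
tool_pos: [0.4117, 0.1291, 0.4348]
eef_rot: [0.496, -0.504, 0.504, -0.496]
contact_force: [0.5, -0.4, -0.2]
opening: 0.447
```

Run:
```python
from h import *
s=r.get_state();print(s["clock"],s["q"],s["tool_pos"],s["opening"],rel(np.array([.5235,-.15,.43]),toolR(0,1)))
```

```text
1.15 [-0.4954  0.3983  0.1212  2.0882 -0.0769  0.6587 -0.3374] [0.4117 0.1291 0.4348] 0.446914577602463 [ 0.2774  0.0048  0.116  -0.0003  0.0015 -0.0003]
```

```bash
cat >> h.py <<'E'
TOE=np.array([.5235,-.2074,.009])+.03*FW
def path(beta,al,D=.045,off=0.,toe=TOE):
    b=np.radians(beta);tau=beta-al;t=np.radians(tau);a=np.radians(al)
    W=lambda w,z:w*FW+z*Z
    P=toe+W(-.0565*np.cos(b)+.17*np.sin(b),.0565*np.sin(b)+.17*np.cos(b))
    d=W(-np.sin(t),-np.cos(t));n=W(-np.cos(t),np.sin(t));xb=W(-np.cos(b),np.sin(b))
    play=.053-(D*np.sin(a)+.018*np.cos(a))
    C=P+D*d-.009*n-(play/2-off)*xb
    return C-.166*d,toolR(tau,1),play,C
E
python3 - <<'E'
from h import *
s=r.get_state()
for b in range(0,91,10):
    al=28+14*b/90
    p,R,pl,C=path(b,al);print(b,b-al,p,C,pl)
p,R,pl,C=path(0,28)
print(rel(p+[0,0,.08],R)); print(rel(p,R,p+[0,0,.08],R))
E
```

```text
0 -28.0 [ 0.5224 -0.2748  0.2901] [ 0.5237 -0.1968  0.1435] 0.015980723003174227
10 -19.555555555555557 [ 0.5232 -0.2281  0.3019] [ 0.5241 -0.1725  0.1455] 0.015145173035391778
20 -11.11111111111111 [ 0.5239 -0.1801  0.3061] [ 0.5244 -0.1481  0.1432] 0.014337524106621376
30 -2.6666666666666643 [ 0.5247 -0.1321  0.3024] [ 0.5248 -0.1244  0.1366] 0.013558371497467282
40 5.777777777777779 [ 0.5255 -0.0854  0.2909] [ 0.5252 -0.1021  0.1258] 0.012808289485216916
50 14.222222222222221 [ 0.5262 -0.0412  0.272 ] [ 0.5255 -0.082   0.1111] 0.012087830920567637
60 22.666666666666664 [ 0.5268 -0.0007  0.2462] [ 0.5258 -0.0646  0.093 ] 0.011397526820146137
70 31.111111111111114 [0.5274 0.0351 0.2141] [ 0.526  -0.0507  0.072 ] 0.010737885975120688
80 39.55555555555556 [0.5279 0.065  0.1767] [ 0.5262 -0.0407  0.0488] 0.010109394576194738
90 48.0 [0.5282 0.0885 0.135 ] [ 0.5263 -0.0348  0.0239] 0.009512515855258287
[0.4022 0.0647 0.1167 0.0001 0.0016 0.6219]
[0.0376 0.0706 0.     0.     0.     0.    ]
```

Emit:
{"name": "arm_command", "arguments": {"deltas": [{"dx": 0.043, "dy": 0, "dz": 0.013, "wx": 0, "wy": 0, "wz": 0.06}, {"dx": 0.086, "dy": 0, "dz": 0.026, "wx": 0, "wy": 0, "wz": 0.12}, {"dx": 0.129, "dy": 0, "dz": 0.039, "wx": 0, "wy": 0, "wz": 0.18}, {"dx": 0.172, "dy": 0, "dz": 0.052, "wx": 0, "wy": 0, "wz": 0.24}, {"dx": 0.215, "dy": 0, "dz": 0.065, "wx": 0, "wy": 0, "wz": 0.3}]}}

```text
clock: 1.65
tool_pos: [0.4742, -0.0866, 0.4347]
eef_rot: [-0.434, 0.558, -0.44, 0.554]
contact_force: [0.4, 0.6, -0.1]
opening: 0.455
```

Run:
```python
from h import *
s=r.get_state();print(s["clock"],s["q"],s["tool_pos"])
p,R,pl,C=path(0,28)
print(rel(p+[0,0,.08],R))
```

```text
1.65 [ 0.1994  0.476  -0.0556  1.9353 -0.2994  0.7867  0.3571] [ 0.4742 -0.0866  0.4347]
[0.1976 0.0186 0.0501 0.0018 0.0067 0.3191]
```

Emit:
{"name": "arm_command", "arguments": {"deltas": [{"dx": 0.04, "dy": 0, "dz": 0.01, "wx": 0, "wy": 0, "wz": 0.08}, {"dx": 0.08, "dy": 0, "dz": 0.02, "wx": 0, "wy": 0, "wz": 0.16}, {"dx": 0.12, "dy": 0.005, "dz": 0.03, "wx": 0, "wy": 0, "wz": 0.24}, {"dx": 0.16, "dy": 0.01, "dz": 0.04, "wx": 0, "wy": 0.007, "wz": 0.32}, {"dx": 0.198, "dy": 0.019, "dz": 0.05, "wx": 0.002, "wy": 0.007, "wz": 0.32}]}}

```text
clock: 2.15
tool_pos: [0.5218, -0.2765, 0.3689]
eef_rot: [-0.359, 0.61, -0.37, 0.602]
contact_force: [0.7, -0.2, -0.0]
opening: 0.452
```

Run:
```python
from h import *
s=r.get_state();print(s["clock"],s["q"],s["tool_pos"])
p,R,pl,C=path(0,28)
print(rel(p+[0,0,.08],R)); print(rel(p,R))
cv2.imwrite("pics/wrist1.png",cv2.cvtColor(r.snapshot("wrist"),cv2.COLOR_RGB2BGR))
```

```text
2.15 [ 0.594   0.7556 -0.1331  1.6104 -0.3962  1.0469  0.7134] [ 0.5218 -0.2765  0.3689]
[-0.0021 -0.0002  0.0006 -0.0013 -0.004   0.0008]
[ 0.0354  0.0705  0.0007 -0.0013 -0.004   0.0008]
```

View pics/wrist1.png

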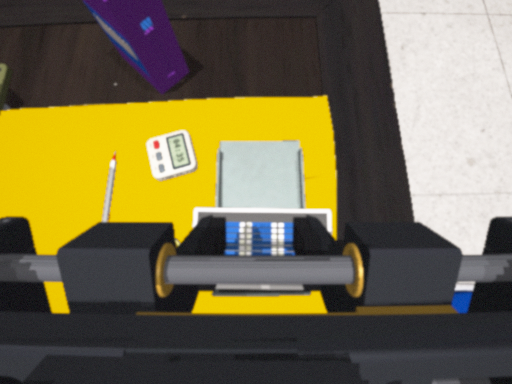

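The wrist view shows the white rim's front edge running from (193,209) to (331,209), with the fingers above the mouth. I'll check its position by ray.

Run:
```python
from h import *
print(plane("wrist",[(193,209),(331,209),(262,209)],.179))
print(plane("wrist",[(221,142),(300,141)],.009))
print("pred rim outer",proj("wrist",np.array([[.5235,-.1774,.179]])+np.outer([-.0535,.0535],AC)))
a=cv2.imread("pics/wrist1.png")[130:310,150:380];cv2.imwrite("pics/w1c.png",cv2.resize(a,None,fx=3.3,fy=3.3,interpolation=2))
```

```text
[[ 0.4746 -0.1861  0.179 ]
 [ 0.5798 -0.1888  0.179 ]
 [ 0.5272 -0.1874  0.179 ]]
[[ 0.4708 -0.0604  0.009 ]
 [ 0.589  -0.0619  0.009 ]]
pred rim outer [[187.4438 196.8981]
 [326.2829 195.5541]]
```

View pics/w1c.png

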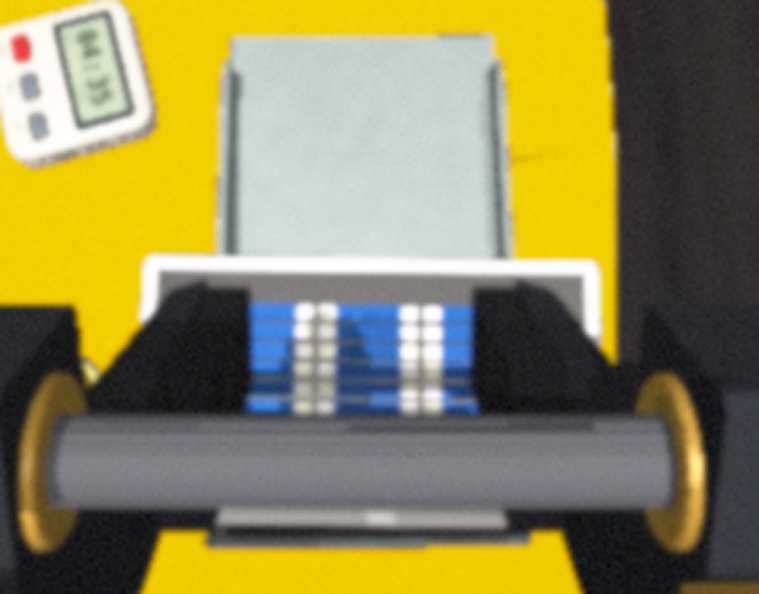

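Run:
```python
from h import *
s=r.get_state();print(s["tool_pos"],np.abs(s["qd"]).max())
p,R,pl,C=path(0,28);print(rel(p,R))
c=r.get_calibration("wrist");im=r.snapshot("wrist")
print("pred rim outer",proj("wrist",np.array([[.5235,-.1774,.179]])+np.outer([-.0535,.0535],AC),c))
im=cv2.cvtColor(im,cv2.COLOR_RGB2BGR)
a=im[130:310,150:380];cv2.imwrite("pics/w2c.png",cv2.resize(a,None,fx=3.3,fy=3.3,interpolation=2))
```

```text
[ 0.5216 -0.2825  0.3653] 0.11381384911767917
[ 0.0279  0.0703  0.0009 -0.003  -0.0131  0.0096]
pred rim outer [[187.4438 196.8981]
 [326.2829 195.5541]]
```

View pics/w2c.png

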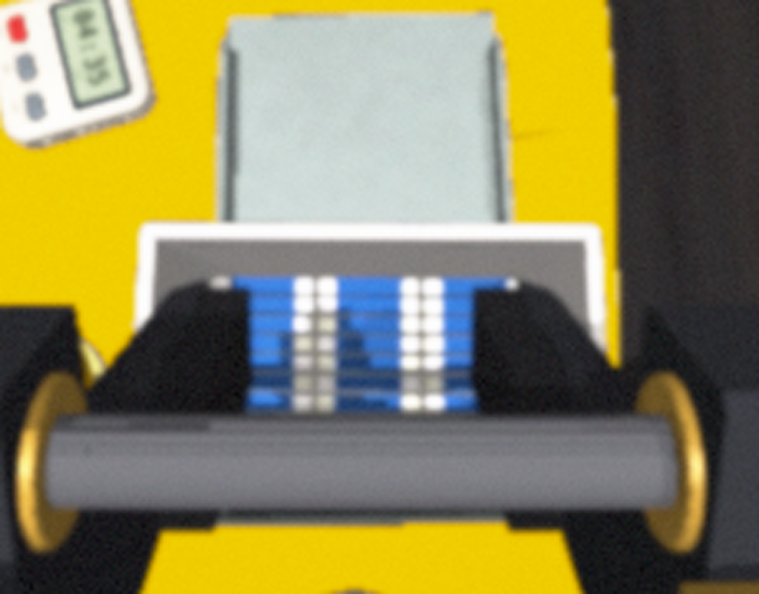

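Emit:
{"name": "arm_command", "arguments": {"deltas": [{"dx": 0.0, "dy": 0.0, "dz": 0.002, "wx": 0, "wy": 0, "wz": 0}, {"dx": 0.004, "dy": 0.0075, "dz": 0.002, "wx": 0, "wy": 0, "wz": 0}, {"dx": 0.008, "dy": 0.015, "dz": 0.002, "wx": 0, "wy": 0, "wz": 0}, {"dx": 0.012, "dy": 0.0225, "dz": 0.002, "wx": 0, "wy": 0, "wz": 0}, {"dx": 0.014, "dy": 0.0263, "dz": 0.002, "wx": 0, "wy": 0, "wz": 0}]}}

```text
clock: 2.75
tool_pos: [0.5239, -0.2726, 0.3393]
eef_rot: [-0.36, 0.609, -0.369, 0.603]
contact_force: [-1.0, 1.4, -0.2]
opening: 0.447
```

Run:
```python
from h import *
s=r.get_state();print(s["tool_pos"],np.abs(s["qd"]).max(),s["contact_force"])
p,R,pl,C=path(0,28);print(rel(p+[.002,0,0],R))
```

```text
[ 0.5239 -0.2726  0.3393] 0.07308819297892265 [-1.0095  1.4358 -0.1698]
[0.025  0.0425 0.0006 0.0025 0.0001 0.0013]
```

Emit:
{"name": "arm_command", "arguments": {"deltas": [{"dx": 0.004, "dy": 0.008, "dz": 0, "wx": 0, "wy": 0, "wz": 0}, {"dx": 0.009, "dy": 0.0165, "dz": 0, "wx": 0, "wy": 0, "wz": 0}, {"dx": 0.014, "dy": 0.026, "dz": 0, "wx": 0, "wy": 0, "wz": 0}, {"dx": 0.019, "dy": 0.035, "dz": 0, "wx": 0, "wy": 0, "wz": 0}, {"dx": 0.0236, "dy": 0.0443, "dz": 0, "wx": 0, "wy": 0, "wz": 0}]}}

```text
clock: 3.25
tool_pos: [0.524, -0.2737, 0.2889]
eef_rot: [-0.36, 0.609, -0.37, 0.603]
contact_force: [0.1, 0.7, -0.3]
opening: 0.446
```

Emit:
{"name": "arm_command", "arguments": {"deltas": [{"dx": 0, "dy": 0, "dz": 0, "wx": 0, "wy": 0, "wz": 0}, {"dx": 0, "dy": 0, "dz": 0, "wx": 0, "wy": 0, "wz": 0}, {"dx": 0, "dy": 0, "dz": 0, "wx": 0, "wy": 0, "wz": 0}, {"dx": 0, "dy": 0, "dz": 0, "wx": 0, "wy": 0, "wz": 0}, {"dx": 0, "dy": 0, "dz": 0, "wx": 0, "wy": 0, "wz": 0}]}}

```text
clock: 3.75
tool_pos: [0.5242, -0.2736, 0.2904]
eef_rot: [-0.36, 0.609, -0.37, 0.603]
contact_force: [0.5, -0.7, 0.0]
opening: 0.45
```

Run:
```python
from h import *
s=r.get_state();print(s["tool_pos"],np.abs(s["qd"]).max(),s["contact_force"])
p,R,pl,C=path(0,28);print(rel(p+[.002,0,0],R))
a=cv2.cvtColor(r.snapshot("scene"),cv2.COLOR_RGB2BGR)[120:285,110:320]
b=cv2.cvtColor(r.snapshot("top"),cv2.COLOR_RGB2BGR)[110:275,200:410]
cv2.imwrite("pics/s3.png",cv2.resize(np.hstack([a,b]),None,fx=1.9,fy=1.9,interpolation=2))
# steps
p0=p+[.002,0,0];R0=R
for b in (3,6,9,12,15):
    q,R1,_,_=path(b,28+14*b/90);print(b,rel(q+[.002,0,0],R1,p0,R0))
```

```text
[ 0.5242 -0.2736  0.2904] 0.0007879830329478733 [ 0.4903 -0.6646  0.0456]
[ 0.0012 -0.0002  0.0002 -0.0004 -0.      0.0027]
3 [-0.0142  0.0026  0.     -0.     -0.     -0.0563]
6 [-0.0283  0.0059  0.      0.     -0.     -0.1126]
9 [-0.0422  0.0099  0.     -0.     -0.     -0.1689]
12 [-0.0559  0.0146 -0.      0.     -0.     -0.2252]
15 [-0.0693  0.02    0.      0.     -0.     -0.2815]
```

View pics/s3.png

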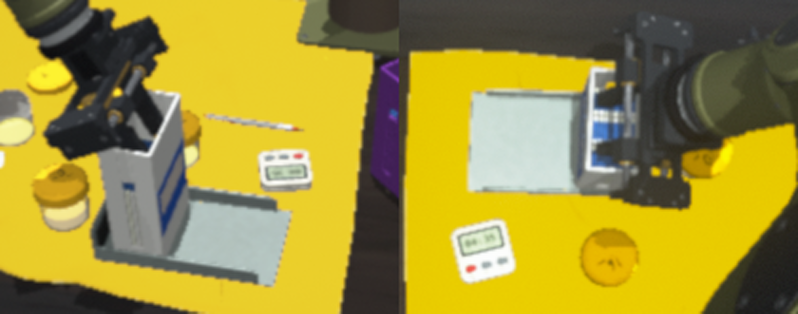

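Both views show the fingertips inside the mouth, with the box still upright. I'll start tipping slowly.

Emit:
{"name": "arm_command", "arguments": {"deltas": [{"dx": -0.0071, "dy": 0.0012, "dz": 0, "wx": 0, "wy": 0, "wz": -0.028}, {"dx": -0.0142, "dy": 0.0026, "dz": 0, "wx": 0, "wy": 0, "wz": -0.056}, {"dx": -0.0213, "dy": 0.0042, "dz": 0, "wx": 0, "wy": 0, "wz": -0.085}, {"dx": -0.0283, "dy": 0.0059, "dz": 0, "wx": 0, "wy": 0, "wz": -0.113}, {"dx": -0.0352, "dy": 0.0079, "dz": 0, "wx": 0, "wy": 0, "wz": -0.141}]}}

```text
clock: 4.35
tool_pos: [0.5248, -0.2379, 0.2999]
eef_rot: [-0.394, 0.587, -0.403, 0.581]
contact_force: [0.3, -1.1, -0.9]
opening: 0.45
```

```bash
cat >> h.py <<'E'
DX=np.array([.002,0,0])
def pp(b,a0=28,a1=42): 
    p,R,_,_=path(b,a0+(a1-a0)*b/90); return p+DX,R
def steps(b0,bs):
    p0,R0=pp(b0)
    print("from cmd",b0,"err now",rel(p0,R0))
    for b in bs:
        q,R1=pp(b);print(b,rel(q,R1,p0,R0))
def shot(name):
    a=cv2.cvtColor(r.snapshot("scene"),cv2.COLOR_RGB2BGR)[120:285,110:320]
    b=cv2.cvtColor(r.snapshot("top"),cv2.COLOR_RGB2BGR)[110:275,200:410]
    cv2.imwrite("pics/"+name,cv2.resize(np.hstack([a,b]),None,fx=1.9,fy=1.9,interpolation=2))
E
python3 - <<'E'
from h import *
steps(7.5,[9,10.5,12,13.5,15]);shot("s4.png")
print(r.get_state()["contact_force"])
E
```

```text
from cmd 7.5 err now [ 0.002  -0.0006  0.0002  0.0002  0.0004  0.0049]
9 [-0.0071  0.0013  0.     -0.     -0.     -0.0281]
10.5 [-0.0142  0.0028 -0.     -0.     -0.     -0.0563]
12 [-0.0212  0.0044 -0.      0.      0.     -0.0844]
13.5 [-0.0282  0.0063 -0.     -0.     -0.     -0.1126]
15 [-0.0352  0.0083  0.     -0.      0.     -0.1407]
[ 0.5108 -0.1446 -0.0618]
```

View pics/s4.png

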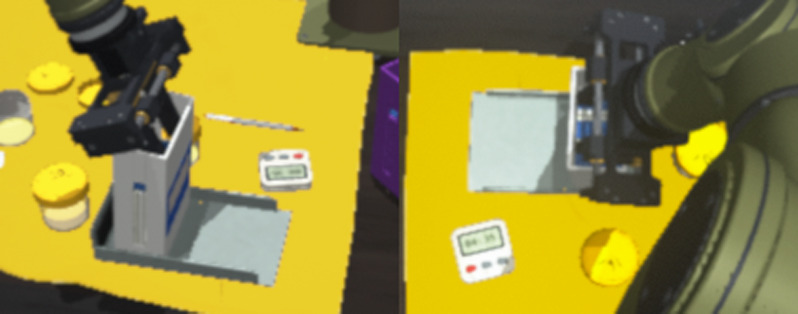

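The box is tipping, with its top moved forward and its toe staying at about (167,250) in the scene half. I'll continue.

Emit:
{"name": "arm_command", "arguments": {"deltas": [{"dx": -0.0071, "dy": 0.0013, "dz": 0, "wx": 0, "wy": 0, "wz": -0.028}, {"dx": -0.0142, "dy": 0.0028, "dz": 0, "wx": 0, "wy": 0, "wz": -0.056}, {"dx": -0.0212, "dy": 0.0044, "dz": 0, "wx": 0, "wy": 0, "wz": -0.084}, {"dx": -0.0282, "dy": 0.0063, "dz": 0, "wx": 0, "wy": 0, "wz": -0.113}, {"dx": -0.0352, "dy": 0.0083, "dz": 0, "wx": 0, "wy": 0, "wz": -0.141}]}}

```text
clock: 4.95
tool_pos: [0.5253, -0.2021, 0.3048]
eef_rot: [-0.425, 0.565, -0.434, 0.558]
contact_force: [0.6, -1.8, -0.7]
opening: 0.448
```

Run:
```python
from h import *
steps(15,[16,17,18,19,20]);shot("s5.png")
print(r.get_state()["contact_force"])
```

```text
from cmd 15 err now [ 0.0019 -0.0007  0.0003  0.0006  0.0002  0.0046]
16 [-0.0047  0.0009  0.     -0.     -0.     -0.0188]
17 [-0.0095  0.0019  0.     -0.     -0.     -0.0375]
18 [-0.0142  0.003   0.     -0.     -0.     -0.0563]
19 [-0.0188  0.0041 -0.     -0.     -0.     -0.0751]
20 [-0.0235  0.0053 -0.     -0.     -0.     -0.0938]
[-0.1814  0.4953  0.0311]
```

View pics/s5.png

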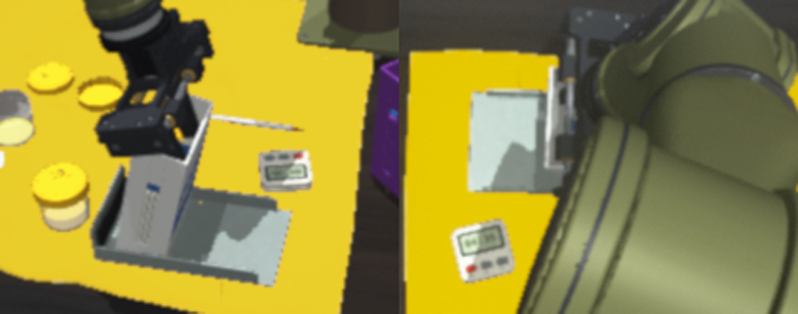

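It is leaning about 15°, and the toe is still in place. I'll go slowly through the balance point.

Emit:
{"name": "arm_command", "arguments": {"deltas": [{"dx": -0.0047, "dy": 0.0009, "dz": 0, "wx": 0, "wy": 0, "wz": -0.019}, {"dx": -0.0095, "dy": 0.0019, "dz": 0, "wx": 0, "wy": 0, "wz": -0.038}, {"dx": -0.0142, "dy": 0.003, "dz": 0, "wx": 0, "wy": 0, "wz": -0.056}, {"dx": -0.0188, "dy": 0.0041, "dz": 0, "wx": 0, "wy": 0, "wz": -0.075}, {"dx": -0.0235, "dy": 0.0053, "dz": 0, "wx": 0, "wy": 0, "wz": -0.094}]}}

```text
clock: 5.55
tool_pos: [0.5256, -0.1785, 0.3057]
eef_rot: [-0.446, 0.549, -0.454, 0.542]
contact_force: [-0.4, -0.1, -0.0]
opening: 0.452
```

Run:
```python
from h import *
steps(20,[21,22,23,24,25]);steps(25,[26,27,28,29,30])
print(r.get_state()["contact_force"])
```

```text
from cmd 20 err now [ 0.0015 -0.0006  0.0003  0.0006 -0.0003  0.0042]
21 [-0.0047  0.0009  0.     -0.     -0.     -0.0188]
22 [-0.0094  0.002   0.     -0.      0.     -0.0375]
23 [-0.0141  0.0031  0.      0.     -0.     -0.0563]
24 [-0.0188  0.0042  0.      0.     -0.     -0.0751]
25 [-0.0235  0.0055  0.      0.      0.     -0.0938]
from cmd 25 err now [-0.022   0.0048  0.0003  0.0006 -0.0003 -0.0896]
26 [-0.0047  0.001  -0.      0.     -0.     -0.0188]
27 [-0.0094  0.002   0.      0.      0.     -0.0375]
28 [-0.0141  0.0032 -0.     -0.      0.     -0.0563]
29 [-0.0188  0.0044 -0.      0.      0.     -0.0751]
30 [-0.0234  0.0057  0.      0.      0.     -0.0938]
[-0.3984 -0.0784 -0.0053]
```

Emit:
{"name": "arm_command", "arguments": {"deltas": [{"dx": -0.0047, "dy": 0.0009, "dz": 0, "wx": 0, "wy": 0, "wz": -0.019}, {"dx": -0.0094, "dy": 0.002, "dz": 0, "wx": 0, "wy": 0, "wz": -0.038}, {"dx": -0.0141, "dy": 0.0031, "dz": 0, "wx": 0, "wy": 0, "wz": -0.056}, {"dx": -0.0188, "dy": 0.0042, "dz": 0, "wx": 0, "wy": 0, "wz": -0.075}, {"dx": -0.0235, "dy": 0.0055, "dz": 0, "wx": 0, "wy": 0, "wz": -0.094}]}}

```text
clock: 6.05
tool_pos: [0.5261, -0.1544, 0.3048]
eef_rot: [-0.466, 0.532, -0.474, 0.524]
contact_force: [0.2, -0.2, -0.3]
opening: 0.452
```

Emit:
{"name": "arm_command", "arguments": {"deltas": [{"dx": -0.0047, "dy": 0.001, "dz": 0, "wx": 0, "wy": 0, "wz": -0.019}, {"dx": -0.0094, "dy": 0.002, "dz": 0, "wx": 0, "wy": 0, "wz": -0.038}, {"dx": -0.0141, "dy": 0.0032, "dz": 0, "wx": 0, "wy": 0, "wz": -0.056}, {"dx": -0.0188, "dy": 0.0044, "dz": 0, "wx": 0, "wy": 0, "wz": -0.075}, {"dx": -0.0234, "dy": 0.0057, "dz": 0, "wx": 0, "wy": 0, "wz": -0.094}]}}

```text
clock: 6.55
tool_pos: [0.5264, -0.1304, 0.3019]
eef_rot: [-0.485, 0.515, -0.493, 0.507]
contact_force: [-0.2, 0.3, 0.2]
opening: 0.442
```

Run:
```python
from h import *
steps(30,[31.2,32.4,33.6,34.8,36]);shot("s6.png")
print(r.get_state()["contact_force"])
```

```text
from cmd 30 err now [ 0.0017 -0.0006  0.0003  0.0006 -0.0001  0.0045]
31.2 [-0.0056  0.0012 -0.      0.     -0.     -0.0225]
32.4 [-0.0113  0.0026  0.      0.      0.     -0.045 ]
33.6 [-0.0169  0.004  -0.      0.      0.     -0.0676]
34.8 [-0.0224  0.0056 -0.      0.     -0.     -0.0901]
36 [-0.028   0.0073 -0.      0.     -0.     -0.1126]
[-1.0077 -0.168   0.2647]
```

View pics/s6.png

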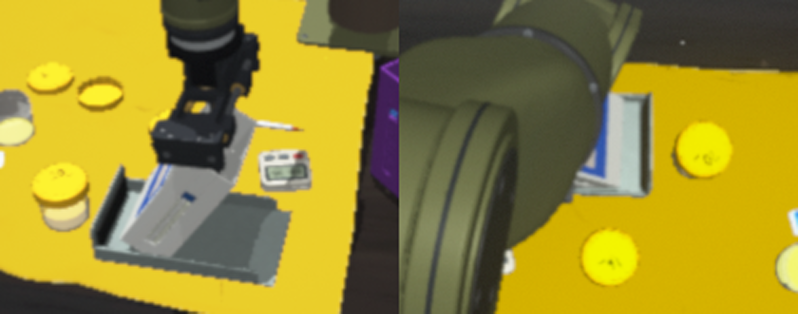

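Run:
```python
from h import *
b=cv2.cvtColor(r.snapshot("scene"),cv2.COLOR_RGB2BGR);cv2.imwrite("pics/raw7.png",b)
cv2.imwrite("pics/s7.png",cv2.resize(b[170:275,145:275],None,fx=5,fy=5,interpolation=2))
```

```text
(no output)
```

View pics/s7.png

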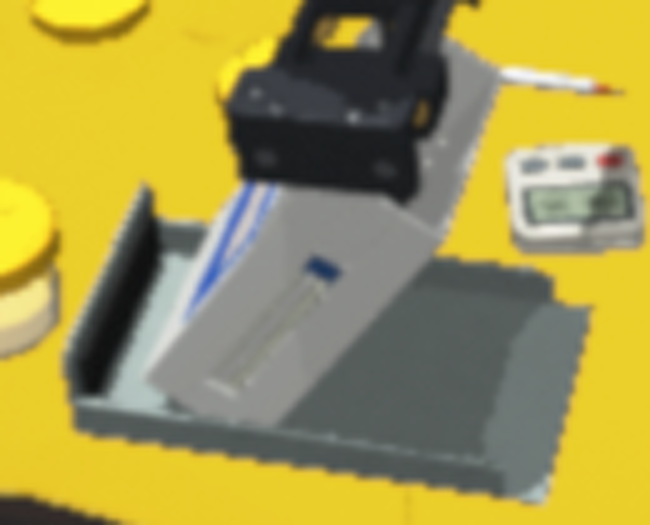

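```bash
cat >> h.py <<'E'
def sidepl(n,uv,x):
    o,d=ray(n,uv); return o+d*((x-o[0])/d[:,0])[:,None]
E
python3 - <<'E'
from h import *
T=lambda a:(np.array(a)+.5)/5-.5+[145,170]
P=sidepl("scene",T([(440,237),(148,380),(310,388),(270,425)]),.577);print(P)
b=np.degrees(np.arctan2(P[0,1]-P[2,1],P[0,2]-P[2,2]));print("tilt front edge",b)
for b in(40,45,50):
    t=np.radians(b);h=P[1]-TOE[:]*[0,1,1]
    print(b,-.06*np.cos(t)+TOE[1],.06*np.sin(t)+.009, .17*np.sin(t)+TOE[1],.17*np.cos(t)+.009)
E
```

```text
[[ 0.577  -0.0921  0.1528]
 [ 0.577  -0.225   0.0444]
 [ 0.577  -0.1518  0.0537]
 [ 0.577  -0.1716  0.0261]]
tilt front edge 31.027287382805614
40 -0.2233665065052194 0.04756725658119235 -0.06812994627136902 0.13922755533022627
45 -0.21983024678927354 0.05142640687119285 -0.05719568711636762 0.1292081528017131
50 -0.21597109649927307 0.05496266658713868 -0.047176284587854445 0.11827389364671169
```

The tilt is about 33–35° and the toe is at about y = −0.18. The box is resting on the fingers as planned, so I'll continue lowering.

Emit:
{"name": "arm_command", "arguments": {"deltas": [{"dx": -0.0056, "dy": 0.0012, "dz": 0, "wx": 0, "wy": 0, "wz": -0.023}, {"dx": -0.0113, "dy": 0.0026, "dz": 0, "wx": 0, "wy": 0, "wz": -0.045}, {"dx": -0.0169, "dy": 0.004, "dz": 0, "wx": 0, "wy": 0, "wz": -0.068}, {"dx": -0.0224, "dy": 0.0056, "dz": 0, "wx": 0, "wy": 0, "wz": -0.09}, {"dx": -0.028, "dy": 0.0073, "dz": 0, "wx": 0, "wy": 0, "wz": -0.113}]}}

```text
clock: 7.2
tool_pos: [0.5269, -0.1019, 0.2957]
eef_rot: [0.508, -0.492, 0.515, -0.484]
contact_force: [0.1, 0.3, -1.0]
opening: 0.448
```

Run:
```python
from h import *
steps(36,[37.4,38.8,40.2,41.6,43]);steps(43,[44.4,45.8,47.2,48.6,50])
print(r.get_state()["contact_force"])
```

```text
from cmd 36 err now [ 0.002  -0.0006  0.0003  0.0006  0.0005  0.0053]
37.4 [-0.0066  0.0015  0.      0.      0.     -0.0263]
38.8 [-0.0131  0.0032  0.     -0.     -0.     -0.0525]
40.2 [-0.0196  0.005   0.     -0.      0.     -0.0788]
41.6 [-0.026   0.007   0.      0.      0.     -0.1051]
43 [-0.0325  0.0091  0.      0.     -0.     -0.1314]
from cmd 43 err now [-0.0305  0.0083  0.0003  0.0005  0.0005 -0.1261]
44.4 [-0.0066  0.0016  0.     -0.      0.     -0.0263]
45.8 [-0.0131  0.0033 -0.     -0.      0.     -0.0525]
47.2 [-0.0195  0.0052  0.     -0.      0.     -0.0788]
48.6 [-0.026   0.0072 -0.     -0.      0.     -0.1051]
50 [-0.0323  0.0094 -0.      0.      0.     -0.1314]
[ 0.1306  0.3232 -1.0239]
```

Emit:
{"name": "arm_command", "arguments": {"deltas": [{"dx": -0.0066, "dy": 0.0015, "dz": 0, "wx": 0, "wy": 0, "wz": -0.026}, {"dx": -0.0131, "dy": 0.0032, "dz": 0, "wx": 0, "wy": 0, "wz": -0.053}, {"dx": -0.0196, "dy": 0.005, "dz": 0, "wx": 0, "wy": 0, "wz": -0.079}, {"dx": -0.026, "dy": 0.007, "dz": 0, "wx": 0, "wy": 0, "wz": -0.105}, {"dx": -0.0325, "dy": 0.0091, "dz": 0, "wx": 0, "wy": 0, "wz": -0.131}]}}

```text
clock: 7.7
tool_pos: [0.5275, -0.0697, 0.2852]
eef_rot: [0.532, -0.466, 0.539, -0.457]
contact_force: [0.1, 0.3, -0.1]
opening: 0.452
```

Emit:
{"name": "arm_command", "arguments": {"deltas": [{"dx": -0.0066, "dy": 0.0016, "dz": 0, "wx": 0, "wy": 0, "wz": -0.026}, {"dx": -0.0131, "dy": 0.0033, "dz": 0, "wx": 0, "wy": 0, "wz": -0.053}, {"dx": -0.0195, "dy": 0.0052, "dz": 0, "wx": 0, "wy": 0, "wz": -0.079}, {"dx": -0.026, "dy": 0.0072, "dz": 0, "wx": 0, "wy": 0, "wz": -0.105}, {"dx": -0.0323, "dy": 0.0094, "dz": 0, "wx": 0, "wy": 0, "wz": -0.131}]}}

```text
clock: 8.2
tool_pos: [0.528, -0.0393, 0.2711]
eef_rot: [0.555, -0.438, 0.562, -0.429]
contact_force: [0.3, 0.5, -0.9]
opening: 0.449
```

Run:
```python
from h import *
steps(50,[51.4,52.8,54.2,55.6,57])
print(r.get_state()["contact_force"])
b=cv2.cvtColor(r.snapshot("scene"),cv2.COLOR_RGB2BGR)
cv2.imwrite("pics/s8.png",cv2.resize(b[170:275,145:275],None,fx=5,fy=5,interpolation=2))
```

```text
from cmd 50 err now [ 0.0021 -0.0005  0.0002  0.0002  0.0004  0.0048]
51.4 [-0.0065  0.0017 -0.     -0.      0.     -0.0263]
52.8 [-0.013   0.0035  0.     -0.     -0.     -0.0525]
54.2 [-0.0195  0.0054  0.     -0.      0.     -0.0788]
55.6 [-0.0259  0.0075  0.     -0.      0.     -0.1051]
57 [-0.0322  0.0098  0.     -0.     -0.     -0.1314]
[ 0.303   0.4815 -0.892 ]
```

View pics/s8.png

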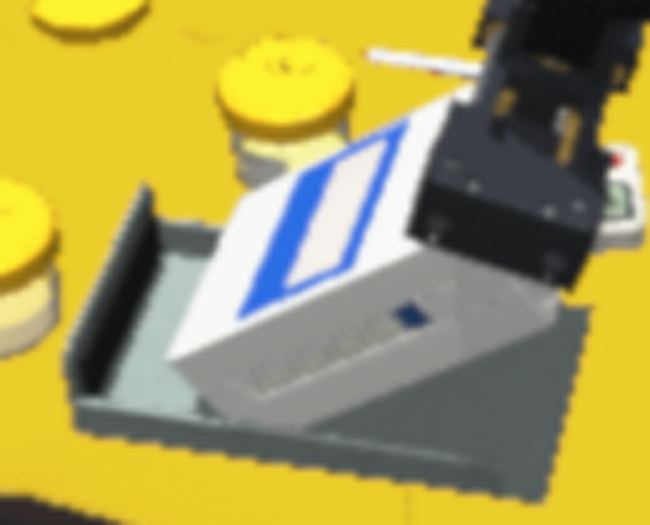

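Run:
```python
from h import *
T=lambda a:(np.array(a)+.5)/5-.5+[145,170]
P=sidepl("scene",T([(555,320),(172,360)]),.577);print(P, np.degrees([np.arcsin((P[1,2]-.009)/.06),np.arccos((P[0,2]-.009)/.17)]))
steps(57,[58.4,59.8,61.2,62.6,64])
```

```text
[[ 0.577  -0.0459  0.1146]
 [ 0.577  -0.2125  0.0593]] [57.0455 51.6092]
from cmd 57 err now [-0.0283  0.0089  0.0004  0.0009  0.0039 -0.1272]
58.4 [-0.0065  0.0017 -0.     -0.      0.     -0.0263]
59.8 [-0.013   0.0036 -0.     -0.      0.     -0.0525]
61.2 [-0.0194  0.0056 -0.      0.      0.     -0.0788]
62.6 [-0.0258  0.0078  0.     -0.     -0.     -0.1051]
64 [-0.0321  0.0101  0.     -0.      0.     -0.1314]
```

Emit:
{"name": "arm_command", "arguments": {"deltas": [{"dx": -0.0065, "dy": 0.0017, "dz": 0, "wx": 0, "wy": 0, "wz": -0.026}, {"dx": -0.013, "dy": 0.0035, "dz": 0, "wx": 0, "wy": 0, "wz": -0.053}, {"dx": -0.0195, "dy": 0.0054, "dz": 0, "wx": 0, "wy": 0, "wz": -0.079}, {"dx": -0.0259, "dy": 0.0075, "dz": 0, "wx": 0, "wy": 0, "wz": -0.105}, {"dx": -0.0322, "dy": 0.0098, "dz": 0, "wx": 0, "wy": 0, "wz": -0.131}]}}

```text
clock: 8.75
tool_pos: [0.5284, -0.0106, 0.2534]
eef_rot: [0.577, -0.409, 0.584, -0.399]
contact_force: [-0.0, 0.8, -0.2]
opening: 0.452
```

Emit:
{"name": "arm_command", "arguments": {"deltas": [{"dx": -0.0065, "dy": 0.0017, "dz": 0, "wx": 0, "wy": 0, "wz": -0.026}, {"dx": -0.013, "dy": 0.0036, "dz": 0, "wx": 0, "wy": 0, "wz": -0.053}, {"dx": -0.0194, "dy": 0.0056, "dz": 0, "wx": 0, "wy": 0, "wz": -0.079}, {"dx": -0.0258, "dy": 0.0078, "dz": 0, "wx": 0, "wy": 0, "wz": -0.105}, {"dx": -0.0321, "dy": 0.0101, "dz": 0, "wx": 0, "wy": 0, "wz": -0.131}]}}

```text
clock: 9.25
tool_pos: [0.5288, 0.0159, 0.2328]
eef_rot: [0.598, -0.378, 0.603, -0.369]
contact_force: [1.5, -0.5, -0.4]
opening: 0.446
```

Run:
```python
from h import *
steps(64,[65.2,66.4,67.6,68.8,70]);steps(70,[71,72,73,74,75])
s=r.get_state();print(s["contact_force"],s["q"])
b=cv2.cvtColor(r.snapshot("scene"),cv2.COLOR_RGB2BGR)
cv2.imwrite("pics/s9.png",cv2.resize(b[170:275,145:275],None,fx=5,fy=5,interpolation=2))
```

```text
from cmd 64 err now [ 0.002  -0.0004  0.0003  0.0006  0.0002  0.0043]
65.2 [-0.0056  0.0015 -0.     -0.      0.     -0.0225]
66.4 [-0.0111  0.0032 -0.     -0.      0.     -0.045 ]
67.6 [-0.0166  0.0049 -0.     -0.      0.     -0.0676]
68.8 [-0.022   0.0068 -0.     -0.      0.     -0.0901]
70 [-0.0274  0.0088  0.      0.      0.     -0.1126]
from cmd 70 err now [-0.0255  0.0083  0.0003  0.0006  0.0002 -0.1083]
71 [-0.0046  0.0013 -0.     -0.     -0.     -0.0188]
72 [-0.0092  0.0027 -0.     -0.      0.     -0.0375]
73 [-0.0138  0.0042 -0.     -0.      0.     -0.0563]
74 [-0.0183  0.0057 -0.     -0.     -0.     -0.0751]
75 [-0.0228  0.0073 -0.      0.     -0.     -0.0938]
[ 1.4819 -0.4596 -0.3999] [-0.5989  0.9983  0.6315  1.9838 -0.1995  0.3726 -0.0201]
```

View pics/s9.png

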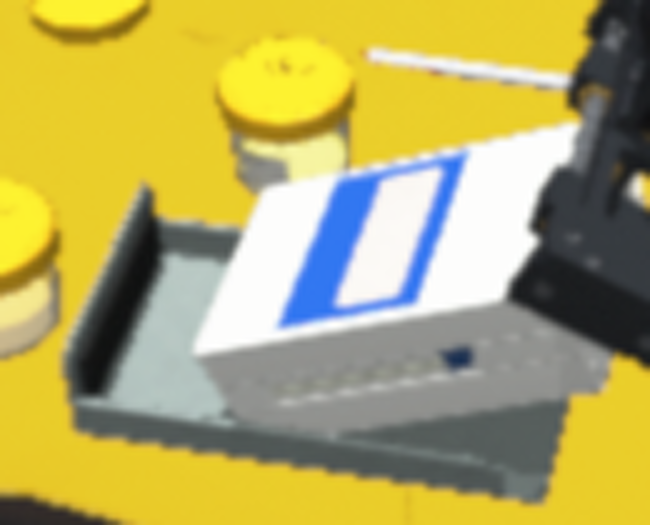

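It's lowering smoothly and the tilt is about 68°. I'll continue a little slower.

Emit:
{"name": "arm_command", "arguments": {"deltas": [{"dx": -0.0056, "dy": 0.0015, "dz": 0, "wx": 0, "wy": 0, "wz": -0.023}, {"dx": -0.0111, "dy": 0.0032, "dz": 0, "wx": 0, "wy": 0, "wz": -0.045}, {"dx": -0.0166, "dy": 0.0049, "dz": 0, "wx": 0, "wy": 0, "wz": -0.068}, {"dx": -0.022, "dy": 0.0068, "dz": 0, "wx": 0, "wy": 0, "wz": -0.09}, {"dx": -0.0274, "dy": 0.0088, "dz": 0, "wx": 0, "wy": 0, "wz": -0.113}]}}

```text
clock: 9.8
tool_pos: [0.5291, 0.0365, 0.2129]
eef_rot: [0.614, -0.352, 0.619, -0.342]
contact_force: [0.7, 0.6, -0.3]
opening: 0.452
```

Run:
```python
from h import *
steps(70,[71]);steps(75,[76,77,78,79,80])
s=r.get_state();print(s["contact_force"],s["q"])
```

```text
from cmd 70 err now [ 0.0019 -0.0003  0.0003  0.0005  0.0001  0.0043]
71 [-0.0046  0.0013 -0.     -0.     -0.     -0.0188]
from cmd 75 err now [-0.021   0.0069  0.0003  0.0005  0.0002 -0.0896]
76 [-0.0046  0.0014 -0.     -0.      0.     -0.0188]
77 [-0.0092  0.0028 -0.     -0.     -0.     -0.0375]
78 [-0.0137  0.0043 -0.     -0.      0.     -0.0563]
79 [-0.0183  0.0059  0.     -0.      0.     -0.0751]
80 [-0.0228  0.0075 -0.     -0.      0.     -0.0938]
[ 0.7203  0.5946 -0.2674] [-0.6857  1.0799  0.6948  1.9672 -0.2038  0.3875 -0.0802]
```

Joint 6 is steady, so I'll continue.

Emit:
{"name": "arm_command", "arguments": {"deltas": [{"dx": -0.0046, "dy": 0.0013, "dz": 0, "wx": 0, "wy": 0, "wz": -0.019}, {"dx": -0.0092, "dy": 0.0027, "dz": 0, "wx": 0, "wy": 0, "wz": -0.038}, {"dx": -0.0138, "dy": 0.0042, "dz": 0, "wx": 0, "wy": 0, "wz": -0.056}, {"dx": -0.0183, "dy": 0.0057, "dz": 0, "wx": 0, "wy": 0, "wz": -0.075}, {"dx": -0.0228, "dy": 0.0073, "dz": 0, "wx": 0, "wy": 0, "wz": -0.094}]}}

```text
clock: 10.3
tool_pos: [0.5294, 0.052, 0.1949]
eef_rot: [0.626, -0.329, 0.631, -0.318]
contact_force: [0.5, 1.0, -0.7]
opening: 0.45
```

Emit:
{"name": "arm_command", "arguments": {"deltas": [{"dx": -0.0046, "dy": 0.0014, "dz": 0, "wx": 0, "wy": 0, "wz": -0.019}, {"dx": -0.0092, "dy": 0.0028, "dz": 0, "wx": 0, "wy": 0, "wz": -0.038}, {"dx": -0.0137, "dy": 0.0043, "dz": 0, "wx": 0, "wy": 0, "wz": -0.056}, {"dx": -0.0183, "dy": 0.0059, "dz": 0, "wx": 0, "wy": 0, "wz": -0.075}, {"dx": -0.0228, "dy": 0.0075, "dz": 0, "wx": 0, "wy": 0, "wz": -0.094}]}}

```text
clock: 10.8
tool_pos: [0.5296, 0.0662, 0.1755]
eef_rot: [0.638, -0.305, 0.642, -0.295]
contact_force: [0.7, 0.0, -0.4]
opening: 0.448
```

Run:
```python
from h import *
steps(80,[81,82,83,84,85]);steps(85,[86,87,88,89,90])
s=r.get_state();print(s["contact_force"],s["q"])
b=cv2.cvtColor(r.snapshot("scene"),cv2.COLOR_RGB2BGR)
cv2.imwrite("pics/s10.png",cv2.resize(b[170:275,145:295],None,fx=5,fy=5,interpolation=2))
```

```text
from cmd 80 err now [ 0.0017 -0.0002  0.0003  0.0005  0.0002  0.0045]
81 [-0.0046  0.0014 -0.      0.     -0.     -0.0188]
82 [-0.0092  0.0029 -0.      0.      0.     -0.0375]
83 [-0.0137  0.0044 -0.      0.      0.     -0.0563]
84 [-0.0182  0.006  -0.      0.     -0.     -0.0751]
85 [-0.0227  0.0077 -0.     -0.     -0.     -0.0938]
from cmd 85 err now [-0.021   0.0074  0.0003  0.0005  0.0002 -0.0893]
86 [-0.0046  0.0014  0.      0.      0.     -0.0188]
87 [-0.0091  0.0029  0.      0.      0.     -0.0375]
88 [-0.0136  0.0045 -0.      0.      0.     -0.0563]
89 [-0.0181  0.0062  0.      0.      0.     -0.0751]
90 [-0.0226  0.0079  0.     -0.     -0.     -0.0938]
[ 0.74    0.0098 -0.4227] [-0.805   1.2268  0.7813  1.9218 -0.2123  0.4371 -0.1743]
```

View pics/s10.png

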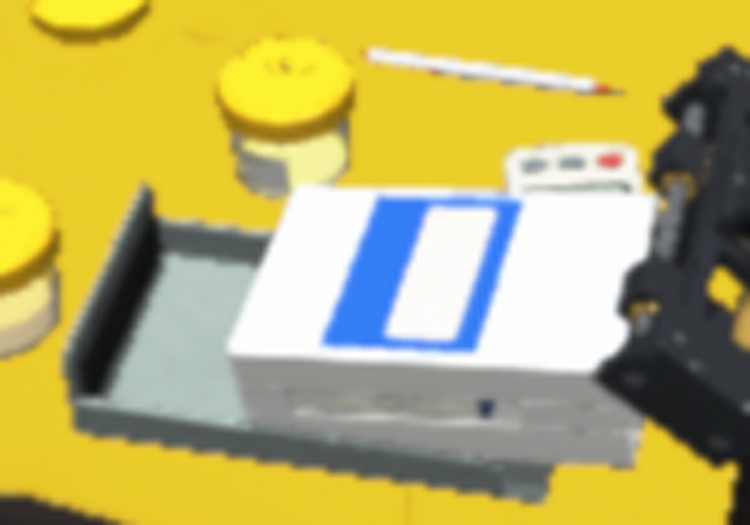

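It's nearly flat, and I'll keep going gently.

Emit:
{"name": "arm_command", "arguments": {"deltas": [{"dx": -0.0046, "dy": 0.0014, "dz": 0, "wx": 0, "wy": 0, "wz": -0.019}, {"dx": -0.0092, "dy": 0.0029, "dz": 0, "wx": 0, "wy": 0, "wz": -0.038}, {"dx": -0.0137, "dy": 0.0044, "dz": 0, "wx": 0, "wy": 0, "wz": -0.056}, {"dx": -0.0182, "dy": 0.006, "dz": 0, "wx": 0, "wy": 0, "wz": -0.075}, {"dx": -0.0227, "dy": 0.0077, "dz": 0, "wx": 0, "wy": 0, "wz": -0.094}]}}

```text
clock: 11.35
tool_pos: [0.5298, 0.0788, 0.155]
eef_rot: [0.649, -0.282, 0.653, -0.271]
contact_force: [-0.4, 1.2, -1.6]
opening: 0.45
```

Run:
```python
from h import *
s=r.get_state();print(s["contact_force"],s["q"])
steps(85,[86])
b=cv2.cvtColor(r.snapshot("scene"),cv2.COLOR_RGB2BGR)
cv2.imwrite("pics/s11.png",cv2.resize(b[170:275,145:295],None,fx=5,fy=5,interpolation=2))
```

```text
[-0.4128  1.2291 -1.648 ] [-0.854   1.3034  0.817   1.8914 -0.2156  0.4723 -0.2195]
from cmd 85 err now [ 0.0017 -0.0002  0.0003  0.0006  0.0004  0.0047]
86 [-0.0046  0.0014  0.      0.      0.     -0.0188]
```

View pics/s11.png

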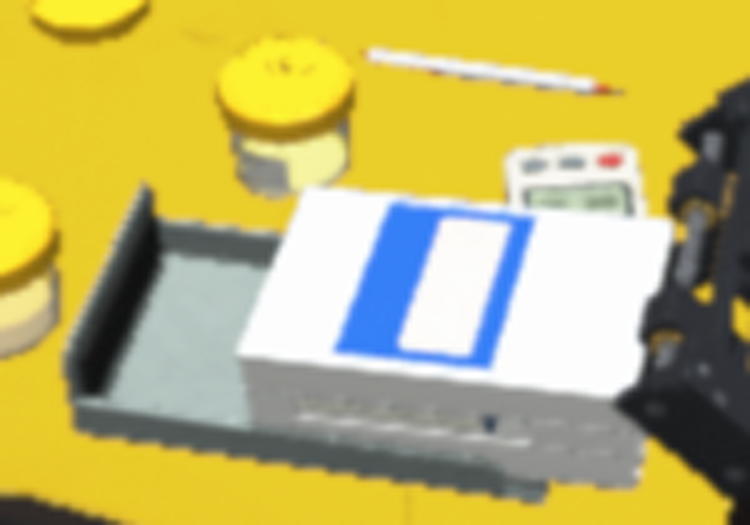

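Emit:
{"name": "arm_command", "arguments": {"deltas": [{"dx": -0.003, "dy": 0.0009, "dz": 0, "wx": 0, "wy": 0, "wz": -0.012}, {"dx": -0.006, "dy": 0.0019, "dz": 0, "wx": 0, "wy": 0, "wz": -0.025}, {"dx": -0.0091, "dy": 0.0029, "dz": 0, "wx": 0, "wy": 0, "wz": -0.038}, {"dx": -0.0114, "dy": 0.0037, "dz": 0, "wx": 0, "wy": 0, "wz": -0.047}, {"dx": -0.0136, "dy": 0.0045, "dz": 0, "wx": 0, "wy": 0, "wz": -0.056}]}}

```text
clock: 11.9
tool_pos: [0.5299, 0.0854, 0.1426]
eef_rot: [0.655, -0.268, 0.659, -0.257]
contact_force: [-0.4, 1.0, -1.5]
opening: 0.453
```

Run:
```python
from h import *
s=r.get_state();print(s["contact_force"],s["q"])
steps(88,[89,90])
b=cv2.cvtColor(r.snapshot("scene"),cv2.COLOR_RGB2BGR)
cv2.imwrite("pics/s12.png",cv2.resize(b[170:275,145:295],None,fx=5,fy=5,interpolation=2))
```

```text
[-0.4186  1.005  -1.4985] [-0.8797  1.3487  0.836   1.8713 -0.217   0.4956 -0.2455]
from cmd 88 err now [ 0.0015 -0.      0.0003  0.0005  0.0002  0.0035]
89 [-0.0046  0.0015  0.      0.     -0.     -0.0188]
90 [-0.0091  0.003   0.     -0.     -0.     -0.0375]
```

View pics/s12.png

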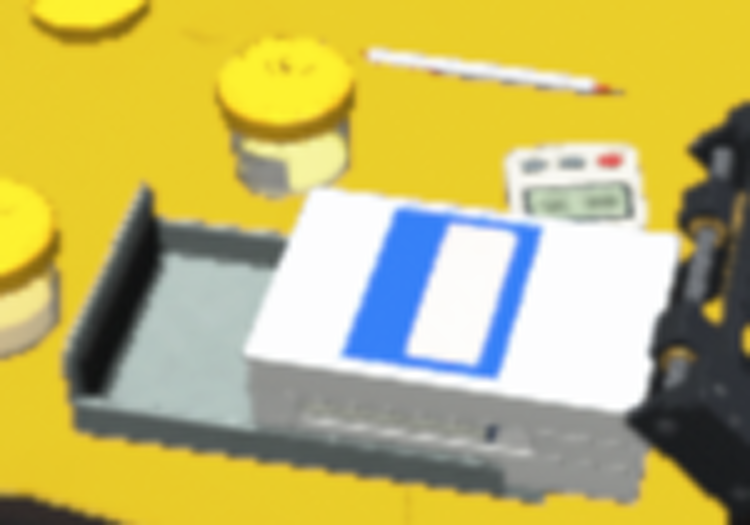

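Run:
```python
from h import *
T=lambda a:(np.array(a)+.5)/5-.5+[145,170]
for pts in([(238,355),(618,393)],[(246,357),(632,408)]):
    P=sidepl("scene",T(pts),.577);print(P,np.degrees(np.arctan2(P[1,2]-P[0,2],P[1,1]-P[0,1])))
print(plane("scene",T([(318,187),(682,235),(632,408),(246,357)]),.069))
```

```text
[[ 0.577  -0.1823  0.0682]
 [ 0.577  -0.0193  0.0765]] 2.9269853057450432
[[ 0.577  -0.1789  0.0676]
 [ 0.577  -0.0133  0.0686]] 0.3310437200396243
[[ 0.4691 -0.1751  0.069 ]
 [ 0.4708 -0.0068  0.069 ]
 [ 0.5774 -0.0133  0.069 ]
 [ 0.5782 -0.1784  0.069 ]]
```

It is flat to about 0.3°, with the mouth at y ≈ −0.007. I'll go the last 2° to free the fingers and then back out along the finger axis.

Emit:
{"name": "arm_command", "arguments": {"deltas": [{"dx": -0.0023, "dy": 0.0007, "dz": 0, "wx": 0, "wy": 0, "wz": -0.01}, {"dx": -0.0046, "dy": 0.0015, "dz": 0, "wx": 0, "wy": 0, "wz": -0.019}, {"dx": -0.0069, "dy": 0.0022, "dz": 0, "wx": 0, "wy": 0, "wz": -0.028}, {"dx": -0.0091, "dy": 0.003, "dz": 0, "wx": 0, "wy": 0, "wz": -0.038}, {"dx": -0.0091, "dy": 0.003, "dz": 0, "wx": 0, "wy": 0, "wz": -0.038}]}}

```text
clock: 12.45
tool_pos: [0.5298, 0.0895, 0.1337]
eef_rot: [0.659, -0.258, 0.662, -0.247]
contact_force: [0.5, 0.1, -0.4]
opening: 0.453
```

Emit:
{"name": "arm_command", "arguments": {"deltas": [{"dx": 0, "dy": -0.01, "dz": 0, "wx": 0, "wy": 0, "wz": 0}, {"dx": 0, "dy": -0.025, "dz": 0, "wx": 0, "wy": 0, "wz": 0}, {"dx": 0, "dy": -0.045, "dz": 0, "wx": 0, "wy": 0, "wz": 0}, {"dx": 0, "dy": -0.065, "dz": 0, "wx": 0, "wy": 0, "wz": 0}, {"dx": 0, "dy": -0.08, "dz": 0, "wx": 0, "wy": 0, "wz": 0}]}}

```text
clock: 12.95
tool_pos: [0.5311, 0.1502, 0.1889]
eef_rot: [0.658, -0.258, 0.663, -0.248]
contact_force: [1.3, 0.7, -0.6]
opening: 0.451
```

Run:
```python
from h import *
s=r.get_state();print(s["contact_force"],s["q"],s["tool_pos"])
p,R=pp(90);p=p-R[:,1]*.08
print("err",rel(p,R))
# push pose: vertical tool, tip z .03, finger -y face at y mouth+0.012
tip=np.array([.5265,-.0095+.009+.015,.030]);pt=tip+[0,0,.166]
print(pt,rel(pt,toolR(0,1),p,R))
b=cv2.cvtColor(r.snapshot("scene"),cv2.COLOR_RGB2BGR)
cv2.imwrite("pics/s13.png",cv2.resize(b[170:275,145:295],None,fx=5,fy=5,interpolation=2))
c=cv2.cvtColor(r.snapshot("top"),cv2.COLOR_RGB2BGR)
cv2.imwrite("pics/t13.png",cv2.resize(c[110:275,200:410],None,fx=3.5,fy=3.5,interpolation=2))
```

```text
[ 1.2982  0.6884 -0.5885] [-0.9917  1.3001  0.8994  1.8013 -0.1965  0.691  -0.2789] [0.5311 0.1502 0.1889]
err [ 0.0012  0.002   0.0001 -0.0013 -0.0003  0.0023]
[0.5265 0.0145 0.196 ] [ 0.0949  0.0942 -0.0026  0.      0.      1.0667]
```

View pics/s13.png

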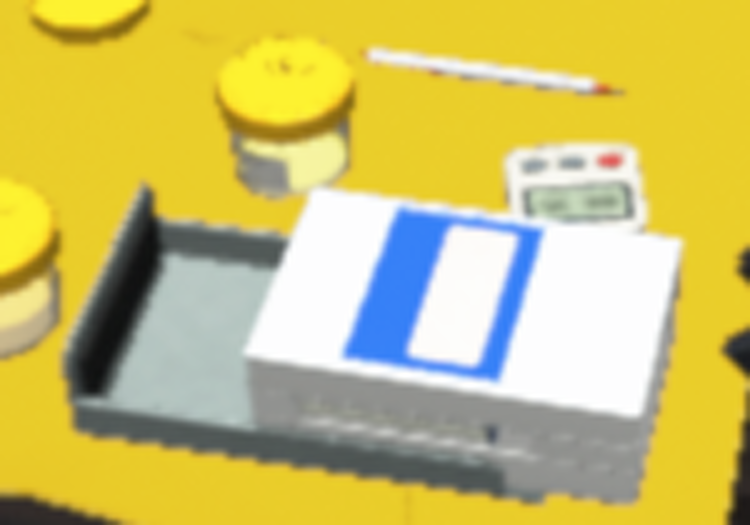

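View pics/t13.png

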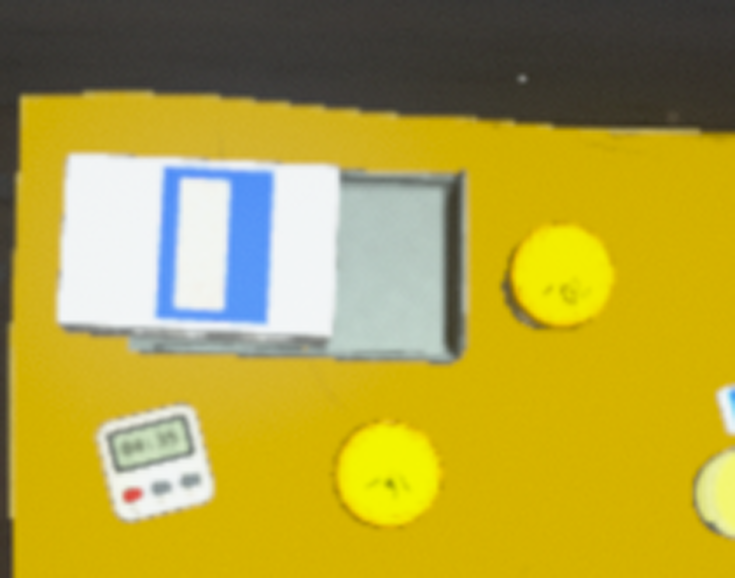

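Emit:
{"name": "arm_command", "arguments": {"deltas": [{"dx": 0.01, "dy": 0.009, "dz": -0.001, "wx": 0, "wy": 0, "wz": 0.11}, {"dx": 0.02, "dy": 0.019, "dz": -0.001, "wx": 0, "wy": 0, "wz": 0.22}, {"dx": 0.03, "dy": 0.028, "dz": -0.001, "wx": 0, "wy": 0, "wz": 0.33}, {"dx": 0.04, "dy": 0.038, "dz": -0.001, "wx": 0, "wy": 0, "wz": 0.44}, {"dx": 0.047, "dy": 0.047, "dz": -0.001, "wx": 0, "wy": 0, "wz": 0.53}]}}

```text
clock: 13.55
tool_pos: [0.5285, 0.081, 0.1917]
eef_rot: [0.59, -0.39, 0.597, -0.379]
contact_force: [0.8, -0.5, 0.2]
opening: 0.45
```

Run:
```python
from h import *
T=lambda a:(np.array(a)+.5)/3.5-.5+[200,110]
P=plane("top",T([(68,153),(342,166),(332,338),(58,326)]),.069);print(P,P.mean(0))
s=r.get_state();print(s["contact_force"],s["tool_pos"])
p,R=pp(90);p=p-R[:,1]*.08
pm=p+R@np.array([.047,.047,-.001]);Rm=R@Ro.from_rotvec([0,0,np.radians(.53*45)]).as_matrix()
tip=np.array([.5265,.0145,.030]);pt=tip+[0,0,.166]
print(rel(pm,Rm),rel(pt,toolR(0,1),pm,Rm))
```

```text
[[ 0.5833 -0.0104  0.069 ]
 [ 0.5793 -0.1817  0.069 ]
 [ 0.4711 -0.1771  0.069 ]
 [ 0.4743 -0.0084  0.069 ]] [ 0.527  -0.0944  0.069 ]
[ 0.7772 -0.4602  0.246 ] [0.5285 0.081  0.1917]
[-0.0004 -0.0006  0.0006  0.0008 -0.0024  0.0005] [ 0.0629  0.0238 -0.0016  0.      0.      0.5367]
```

Emit:
{"name": "arm_command", "arguments": {"deltas": [{"dx": 0.012, "dy": 0.004, "dz": 0, "wx": 0, "wy": 0, "wz": 0.11}, {"dx": 0.025, "dy": 0.008, "dz": 0, "wx": 0, "wy": 0, "wz": 0.22}, {"dx": 0.038, "dy": 0.013, "dz": -0.001, "wx": 0, "wy": 0, "wz": 0.33}, {"dx": 0.051, "dy": 0.018, "dz": -0.001, "wx": 0, "wy": 0, "wz": 0.44}, {"dx": 0.063, "dy": 0.024, "dz": -0.002, "wx": 0, "wy": 0, "wz": 0.537}]}}

```text
clock: 14.05
tool_pos: [0.5254, 0.0138, 0.1956]
eef_rot: [0.496, -0.504, 0.504, -0.496]
contact_force: [-0.0, -0.9, -1.2]
opening: 0.451
```

Emit:
{"name": "arm_command", "arguments": {"deltas": [{"dx": 0, "dy": 0, "dz": 0, "wx": 0, "wy": 0, "wz": 0}, {"dx": 0, "dy": 0, "dz": 0, "wx": 0, "wy": 0, "wz": 0}, {"dx": 0, "dy": 0, "dz": 0, "wx": 0, "wy": 0, "wz": 0}, {"dx": 0, "dy": 0, "dz": 0, "wx": 0, "wy": 0, "wz": 0}, {"dx": 0, "dy": 0, "dz": 0, "wx": 0, "wy": 0, "wz": 0}]}}

```text
clock: 14.55
tool_pos: [0.5257, 0.017, 0.1949]
eef_rot: [0.498, -0.503, 0.504, -0.496]
contact_force: [0.3, -0.1, -1.5]
opening: 0.452
```

Run:
```python
from h import *
s=r.get_state();print(s["contact_force"],s["tool_pos"],s["q"])
print(rel(np.array([.5265,.0145,.196]),toolR(0,1)))
b=cv2.cvtColor(r.snapshot("scene"),cv2.COLOR_RGB2BGR)
cv2.imwrite("pics/s14.png",cv2.resize(b[170:275,145:295],None,fx=5,fy=5,interpolation=2))
```

```text
[ 0.2621 -0.0584 -1.5193] [0.5257 0.017  0.1949] [-0.1807  0.9201  0.1006  2.0027 -0.3375  0.2352  0.1962]
[ 0.0025 -0.0011  0.0008  0.001   0.0036  0.0037]
```

View pics/s14.png

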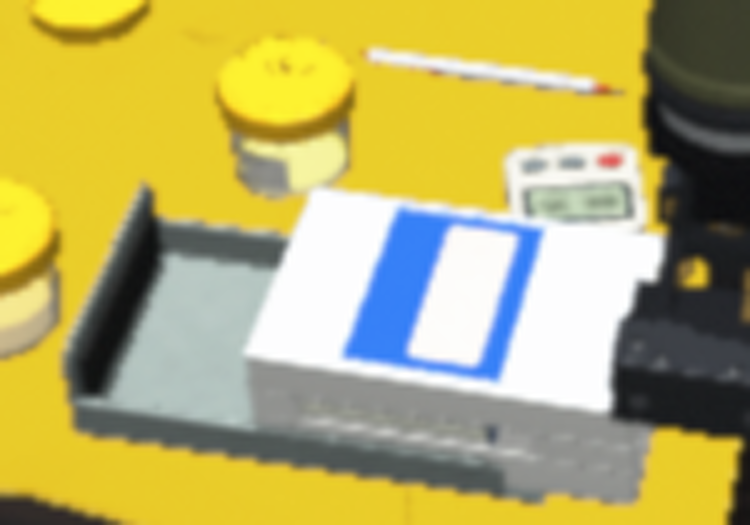

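The box is untouched and the fingers stand in front of the mouth. I'll push gently along the tool's x, which is towards the backstop.

Emit:
{"name": "arm_command", "arguments": {"deltas": [{"dx": 0.005, "dy": 0, "dz": 0, "wx": 0, "wy": 0, "wz": 0}, {"dx": 0.01, "dy": 0, "dz": 0, "wx": 0, "wy": 0, "wz": 0}, {"dx": 0.015, "dy": 0, "dz": 0, "wx": 0, "wy": 0, "wz": 0}, {"dx": 0.02, "dy": 0, "dz": 0, "wx": 0, "wy": 0, "wz": 0}, {"dx": 0.025, "dy": 0, "dz": 0, "wx": 0, "wy": 0, "wz": 0}]}}

```text
clock: 15.1
tool_pos: [0.5253, -0.0099, 0.1952]
eef_rot: [0.497, -0.504, 0.504, -0.495]
contact_force: [-0.5, 1.3, -0.9]
opening: 0.449
```

Emit:
{"name": "arm_command", "arguments": {"deltas": [{"dx": 0.006, "dy": 0, "dz": 0, "wx": 0, "wy": 0, "wz": 0}, {"dx": 0.012, "dy": 0, "dz": 0, "wx": 0, "wy": 0, "wz": 0}, {"dx": 0.018, "dy": 0, "dz": 0, "wx": 0, "wy": 0, "wz": 0}, {"dx": 0.024, "dy": 0, "dz": 0, "wx": 0, "wy": 0, "wz": 0}, {"dx": 0.03, "dy": 0, "dz": 0, "wx": 0, "wy": 0, "wz": 0}]}}

```text
clock: 15.6
tool_pos: [0.5248, -0.0402, 0.1953]
eef_rot: [0.497, -0.504, 0.505, -0.495]
contact_force: [0.2, 1.6, -0.7]
opening: 0.444
```

Run:
```python
from h import *
s=r.get_state();print(s["contact_force"],s["tool_pos"],s["q"])
b=cv2.cvtColor(r.snapshot("scene"),cv2.COLOR_RGB2BGR)
cv2.imwrite("pics/s15.png",cv2.resize(b[170:275,145:295],None,fx=5,fy=5,interpolation=2))
```

```text
[ 0.239   1.5502 -0.6543] [ 0.5248 -0.0402  0.1953] [-0.0644  0.9186  0.0883  2.0014 -0.2967  0.234   0.2621]
```

View pics/s15.png

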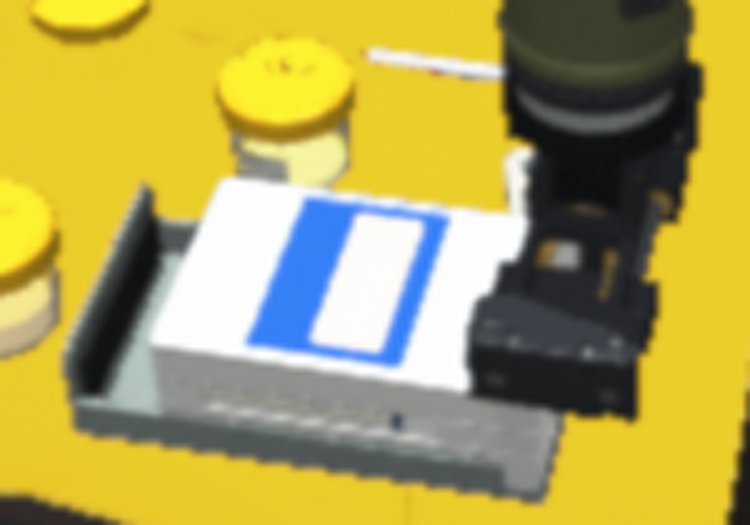

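It's sliding square at about 1.6 N, with some 35 mm to go.

Emit:
{"name": "arm_command", "arguments": {"deltas": [{"dx": 0.005, "dy": 0, "dz": 0, "wx": 0, "wy": 0, "wz": 0}, {"dx": 0.01, "dy": 0, "dz": 0, "wx": 0, "wy": 0, "wz": 0}, {"dx": 0.015, "dy": 0, "dz": 0, "wx": 0, "wy": 0, "wz": 0}, {"dx": 0.02, "dy": 0, "dz": 0, "wx": 0, "wy": 0, "wz": 0}, {"dx": 0.025, "dy": 0, "dz": 0, "wx": 0, "wy": 0, "wz": 0}]}}

```text
clock: 16.15
tool_pos: [0.5244, -0.0651, 0.1954]
eef_rot: [0.497, -0.504, 0.504, -0.495]
contact_force: [-0.2, 1.4, -0.1]
opening: 0.453
```

Emit:
{"name": "arm_command", "arguments": {"deltas": [{"dx": 0.001, "dy": 0, "dz": 0, "wx": 0, "wy": 0, "wz": 0}, {"dx": 0.002, "dy": 0, "dz": 0, "wx": 0, "wy": 0, "wz": 0}, {"dx": 0.003, "dy": 0, "dz": 0, "wx": 0, "wy": 0, "wz": 0}, {"dx": 0.004, "dy": 0, "dz": 0, "wx": 0, "wy": 0, "wz": 0}, {"dx": 0.005, "dy": 0, "dz": 0, "wx": 0, "wy": 0, "wz": 0}]}}

```text
clock: 16.65
tool_pos: [0.5244, -0.0694, 0.1954]
eef_rot: [0.497, -0.504, 0.504, -0.495]
contact_force: [0.3, 2.1, 1.4]
opening: 0.455
```

Emit:
{"name": "arm_command", "arguments": {"deltas": [{"dx": 0.001, "dy": 0, "dz": 0, "wx": 0, "wy": 0, "wz": 0}, {"dx": 0.002, "dy": 0, "dz": 0, "wx": 0, "wy": 0, "wz": 0}, {"dx": 0.003, "dy": 0, "dz": 0, "wx": 0, "wy": 0, "wz": 0}, {"dx": 0.003, "dy": 0, "dz": 0, "wx": 0, "wy": 0, "wz": 0}, {"dx": 0.003, "dy": 0, "dz": 0, "wx": 0, "wy": 0, "wz": 0}]}}

```text
clock: 17.15
tool_pos: [0.5243, -0.0729, 0.1954]
eef_rot: [0.497, -0.504, 0.505, -0.495]
contact_force: [0.8, 0.6, 0.2]
opening: 0.451
```

Run:
```python
from h import *
s=r.get_state();print(s["contact_force"],s["tool_pos"],s["q"])
b=cv2.cvtColor(r.snapshot("scene"),cv2.COLOR_RGB2BGR)
cv2.imwrite("pics/s16.png",cv2.resize(b[170:275,145:295],None,fx=5,fy=5,interpolation=2))
```

```text
[0.7989 0.5856 0.206 ] [ 0.5243 -0.0729  0.1954] [ 0.0003  0.9194  0.084   1.9925 -0.2723  0.2402  0.2998]
```

View pics/s16.png

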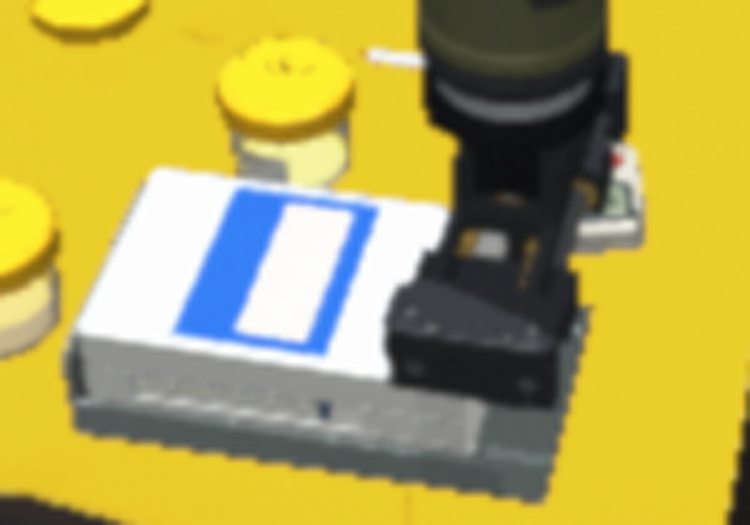

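Nearly home. I'll use small steps until the force rises.

Emit:
{"name": "arm_command", "arguments": {"deltas": [{"dx": 0.001, "dy": 0, "dz": 0, "wx": 0, "wy": 0, "wz": 0}, {"dx": 0.002, "dy": 0, "dz": 0, "wx": 0, "wy": 0, "wz": 0}, {"dx": 0.003, "dy": 0, "dz": 0, "wx": 0, "wy": 0, "wz": 0}, {"dx": 0.003, "dy": 0, "dz": 0, "wx": 0, "wy": 0, "wz": 0}, {"dx": 0.003, "dy": 0, "dz": 0, "wx": 0, "wy": 0, "wz": 0}]}}

```text
clock: 17.7
tool_pos: [0.5241, -0.0745, 0.1954]
eef_rot: [-0.497, 0.504, -0.503, 0.496]
contact_force: [-0.3, 5.2, 1.1]
opening: 0.449
```

Emit:
{"name": "arm_command", "arguments": {"deltas": [{"dx": 0.001, "dy": 0, "dz": 0, "wx": 0, "wy": 0, "wz": 0}, {"dx": 0.002, "dy": 0, "dz": 0, "wx": 0, "wy": 0, "wz": 0}, {"dx": 0.002, "dy": 0, "dz": 0, "wx": 0, "wy": 0, "wz": 0}, {"dx": 0.002, "dy": 0, "dz": 0, "wx": 0, "wy": 0, "wz": 0}, {"dx": 0.002, "dy": 0, "dz": 0, "wx": 0, "wy": 0, "wz": 0}]}}

```text
clock: 18.2
tool_pos: [0.5239, -0.0749, 0.1954]
eef_rot: [-0.497, 0.504, -0.502, 0.497]
contact_force: [-1.3, 8.9, 3.2]
opening: 0.453
```

Run:
```python
from h import *
s=r.get_state();print(s["contact_force"],s["tool_pos"],s["q"])
b=cv2.cvtColor(r.snapshot("scene"),cv2.COLOR_RGB2BGR)
cv2.imwrite("pics/s17.png",cv2.resize(b[170:275,145:295],None,fx=5,fy=5,interpolation=2))
```

```text
[-1.3224  8.8541  3.2051] [ 0.5239 -0.0749  0.1954] [ 0.0088  0.9191  0.0785  1.9914 -0.2696  0.2435  0.3056]
```

View pics/s17.png

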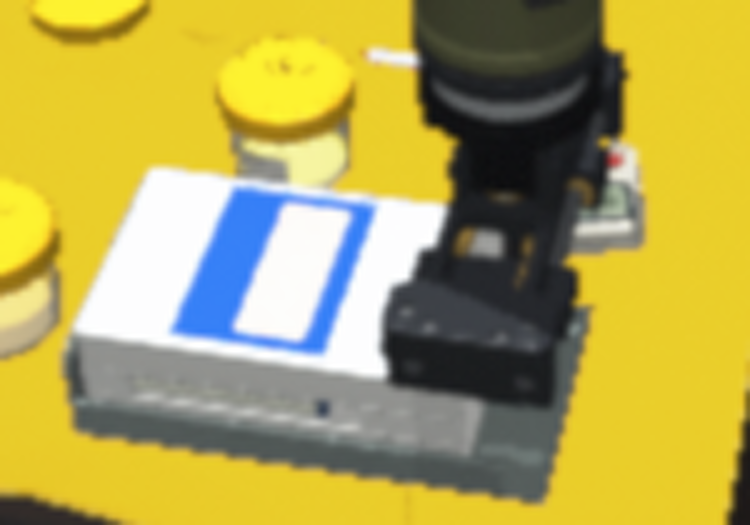

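The force rose to 9 N with almost no further motion, so the foot is home. I'll back off slowly, then go up.

Emit:
{"name": "arm_command", "arguments": {"deltas": [{"dx": -0.003, "dy": 0, "dz": 0, "wx": 0, "wy": 0, "wz": 0}, {"dx": -0.008, "dy": 0, "dz": 0, "wx": 0, "wy": 0, "wz": 0}, {"dx": -0.02, "dy": 0, "dz": 0, "wx": 0, "wy": 0, "wz": 0}, {"dx": -0.04, "dy": 0, "dz": 0, "wx": 0, "wy": 0, "wz": 0}, {"dx": -0.06, "dy": 0, "dz": 0, "wx": 0, "wy": 0, "wz": 0}]}}

```text
clock: 18.75
tool_pos: [0.5253, -0.017, 0.1952]
eef_rot: [0.496, -0.504, 0.505, -0.495]
contact_force: [-0.4, -0.2, -0.6]
opening: 0.451
```

Emit:
{"name": "arm_command", "arguments": {"deltas": [{"dx": -0.03, "dy": -0.02, "dz": 0, "wx": 0, "wy": 0, "wz": 0}, {"dx": -0.06, "dy": -0.05, "dz": 0, "wx": 0, "wy": 0, "wz": 0}, {"dx": -0.09, "dy": -0.08, "dz": 0, "wx": 0, "wy": 0, "wz": 0}, {"dx": -0.11, "dy": -0.11, "dz": 0, "wx": 0, "wy": 0, "wz": 0}, {"dx": -0.13, "dy": -0.13, "dz": 0, "wx": 0, "wy": 0, "wz": 0}]}}

```text
clock: 19.25
tool_pos: [0.5274, 0.1144, 0.3269]
eef_rot: [0.496, -0.503, 0.505, -0.496]
contact_force: [0.7, 0.1, 0.3]
opening: 0.451
```

Run:
```python
from h import *
s=r.get_state();print(s["contact_force"],s["tool_pos"])
b=cv2.cvtColor(r.snapshot("scene"),cv2.COLOR_RGB2BGR)
cv2.imwrite("pics/s18.png",cv2.resize(b[170:275,145:295],None,fx=5,fy=5,interpolation=2))
c=cv2.cvtColor(r.snapshot("top"),cv2.COLOR_RGB2BGR)
cv2.imwrite("pics/t18.png",cv2.resize(c[130:270,220:390],None,fx=4.5,fy=4.2,interpolation=2))
```

```text
[0.7004 0.0849 0.2737] [0.5274 0.1144 0.3269]
```

View pics/s18.png

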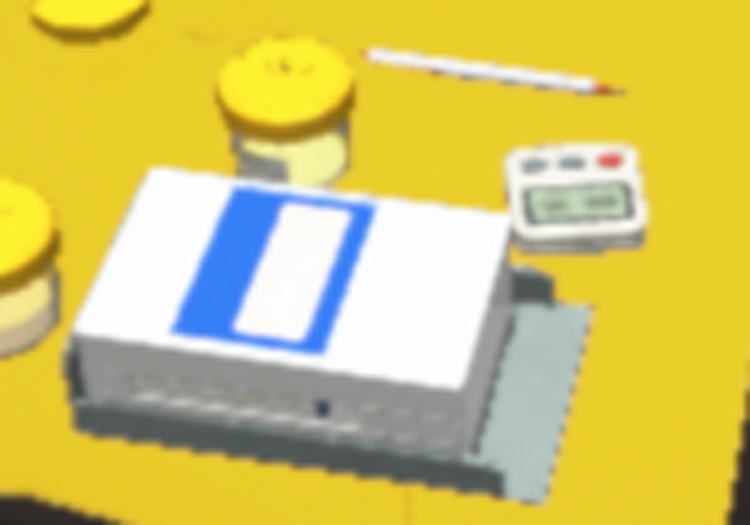

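View pics/t18.png

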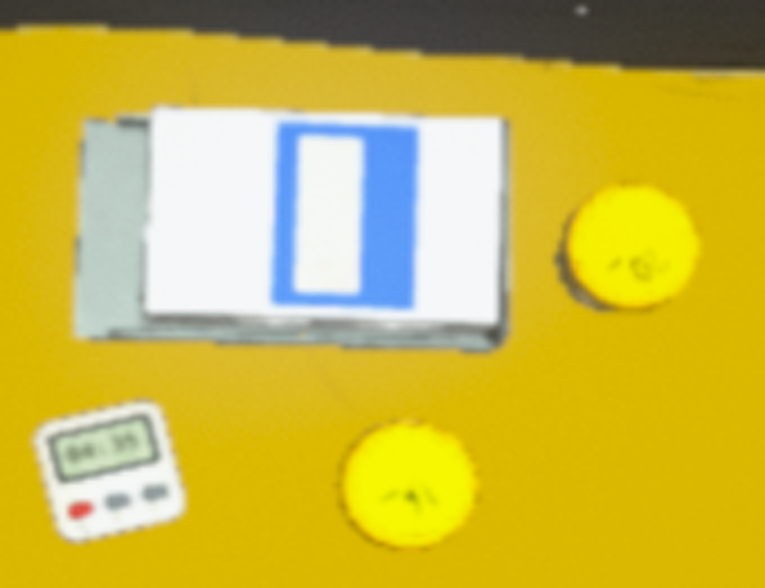

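Run:
```python
from h import *
T=lambda a:(np.array(a)+.5)/[4.5,4.2]-.5+[220,130]
S=lambda a:(np.array(a)+.5)/5-.5+[145,170]
A=plane("top",T([(152,106),(504,117),(497,323),(146,313)]),.069)
B=plane("scene",S([(512,212),(152,168),(75,333),(465,388)]),.069)
F=np.array([[.5865,-.0498],[.4658,-.048]]).mean(0)
for P in(A,B):
    print(P[:,:2],P.mean(0)); 
print("yaw box",(A[0]-A[1])[0]/(A[0]-A[1])[1],(A[3]-A[2])[0]/(A[3]-A[2])[1],(B[0]-B[1])[0]/(B[0]-B[1])[1],(B[3]-B[2])[0]/(B[3]-B[2])[1])
P=sidepl("scene",S([(75,333),(465,388)]),.577);print(P,np.degrees(np.arctan2(P[1,2]-P[0,2],P[1,1]-P[0,1])))
print("dock front->mouth gap",F[1]-(A[0,1]+A[3,1])/2,"want .037; top")
```

```text
[[ 0.5817 -0.0856]
 [ 0.5806 -0.257 ]
 [ 0.4724 -0.254 ]
 [ 0.4733 -0.0857]] [ 0.527  -0.1706  0.069 ]
[[ 0.4696 -0.0844]
 [ 0.4702 -0.2541]
 [ 0.5779 -0.2545]
 [ 0.5788 -0.0835]] [ 0.5241 -0.1691  0.069 ]
yaw box 0.006646031136707273 0.005424786221559507 -0.003618155389618244 0.005333672808050545
[[ 0.577  -0.255   0.068 ]
 [ 0.577  -0.0839  0.067 ]] -0.3403002218330552
dock front->mouth gap 0.036754864838178414 want .037; top
```

Run:
```python
from plant import r
print(r.finish_job(), r.get_state()["clock"])
```

```text
the job is handed in; nothing more can be done
the job is handed in; nothing more can be done
```

The dispenser now lies flat in the dock, mouth to the open front, with its foot against the rubber backstop. I handed the job in at about 19.5 s; no verdict is reported.

**What I did:** I hooked the part-open fingertips inside the mouth and tipped the dispenser over its toe edge at about 0.25 rad/s. Past the balance point it rested on the fingers, which lowered it to flat. I backed out and pushed on the upper rim at about 2 N until the force rose to 9 N with no further travel. Then I withdrew clear.

**Last checks (top and scene pictures):**
- **Level:** within about 0.35° in the scene view.
- **Square:** the dispenser's yaw is about 0.01 rad from the dock's.
- **Home:** the mouth is 36.8 mm behind the dock's front edge, against 37 mm expected when fully home. The foot is at y ≈ −0.255, against about −0.256 estimated for the rubber face.
- **Bystanders:** the cups and the timer look unmoved.

**Disagreements:**
- The top and scene views differ by about 3 mm across the dock. They put the dispenser 2–5 mm off the dock's centre line, while the rails allow 4 mm and the limit is 8 mm.
- An early wrist reading was about 10 mm off because the arm was still settling. I retook it before reaching in; it then agreed to about 1 mm along the dock but stayed about 4 mm off across it. I shifted the entry 2 mm to allow for that.

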